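# Refile the glaze test tiles in the lever arch file

### The arm

A 6-joint arm with a two-finger parallel gripper is mounted at the origin on the work surface. World frame = base frame: x ahead of the robot, y to its left, z up, the work surface at z = 0. Lengths are in m, angles in rad, forces in N, time in s.
With the tool pointing down it reaches from about 0.375 to 0.9 m from the base axis. Payload 3.1 kg.
Tool frame: the origin (TCP) lies at the very end of the fingers, on their centre line; the grasp point (between the pads) lies 19 mm behind it (robot.hold_point_z is the z of the grasp point in the tool frame, in m); z points along the fingers, y is the direction in which the jaws open and shut (so a half turn about z gives the same grasp; the last joint's range is limited). The gripper opens to 87 mm and grips with 3 to 60 N. Pads are 19 mm wide; open, the fingers measure 117 mm over their backs; the gripper's body (75 mm by 190 mm) begins 51 mm behind the grasp point.
Start: joints at [1.069, 0.527, 1.433, -0, 1.181, -0.178], TCP at [0.198, 0.593, 0.223] pointing down, gripper open.
Joint ranges: [-3.08, 3.08], [-0.75, 2.2], [0.22, 2.44], [-1.43, 4.57], [0, 2.65], [-2.85, 2.85]. Speed limits (rad/s): [2.79, 2.79, 3.14, 3.14, 3.14, 3.14].

### API

Orientations are given as a unit quaternion [x, y, z, w].
In Python, from rig import robot, viewer, spotter gives the robot as it stands.
- The arm moves only by the shell command python3 -m crank 'ROWS' [FORCE]. ROWS is text: rows parted by semicolons, each of 7 numbers parted by spaces: the turn, a rotation vector about the tool's x, y, z in units of 5 degrees (1.0 is 5 degrees), then the shift along the tool's x, y, z in units of 40 mm (1.0 is 40 mm), then the gripper's target within -1 to 1 (shut at 1, half-way at 0, fully open at -1). A call has 1 to 5 rows; each row shifts and turns the pose as measured when the row begins, along the tool's axes as they then stand; what a row does not reach is not made up. A row lasts 1/8 s, in which the tool goes at most 62.5 mm and 10.7 degrees, less where a joint would pass 70% of its speed; a pose out of reach is approached as far as the arm can. A call is refused whole if a number of a shift passes 1 or a number of a turn 1, either way. A call with a gripper value outside its range is refused whole. The fingers move at their own pace and stop on an object; FORCE is the grip in N (left out, the last holds). Time passes only in rows, so rows that do not move let the fingers close. It gives the time, the measured TCP pose, the force and the opening at its end, in the units of the state.
- robot.get_obs(): the state, without advancing time (a new reading comes with each control period).
- viewer.camera(name): name is "side" or "top" or "wrist"; returns a dict with "img" (420x560x3 uint8, red, green, blue), "camera_matrix" (3x3 intrinsics, pixels), "xyz" and "attitude" of the camera in the world. Camera axes: x right, y down, z forward; pixel columns grow to the right and rows downward; lengths in m; the calibration is good to about 2 mm. The wrist camera is an equidistant fisheye: a pixel r from the principal point sees the ray r / f radians off the axis. A picture is of the moment at which its call begins. There is no depth.
- robot.hand_in(): hands the job in, once; it reports no verdict.
Trained networks look in a picture, given as the dict that the camera call returned (one of the last four; its "shot" number tells which), for a name from the list of things; names that differ only in an ending like _2 or _b are one class to them, and where a whole thing is asked for, a point or a joint stands for the part that bears it (a point fixed in the world has none). Each returns a list of dicts, best first, with "score" (0 to 1); they miss things now and then, are a little off and sometimes report something else, mostly with a low value. They report only what shows in the picture. A call takes as long as a camera call.
- spotter.boxes_of(name, picture): "at" ([x, y, z] in m, in the coordinates of the camera as it stood for that picture, good to about 4 mm: the middle of the surface that is visible of it).
The state is a dict: "time": time; "q": joint angles; "joint_velocities": joint speeds; "joint_torque": joint torques, N m; "position": TCP position; "tool_rot": TCP orientation; "ft_force": force on the tool from outside, world axes, zero at the start; "moment": the same for the moment, N m; "grip_width": finger opening in m.
Only numpy, scipy, OpenCV 4.12 (cv2) and the standard library are available. Lean on these libraries where they do the work, as an engineer would, in place of code of your own. Each camera call takes 0.05 s, during which the arm holds its last target.

### The job

Bring the glaze sample file up to date: lift its lever so the arches spring open, take off the black compressor bar and the two bare grey-brown tiles under it, and lay those old tiles in the grey reject tray. Thread every glazed test tile lying on the table flat onto both posts of the file, in any order, put the compressor bar back over both posts on top of them, and only then press the lever fully down so the arches close over the posts. Leave the bowl, jar, brush, tools and cone pack where they are.

Things in the scene. Friction and masses are not known exactly. Their poses are not given: they have to be found in the camera images.
- file: A5 lever arch file lying open and flat, fixed: blue-grey boards 2.5 mm thick, 236 mm wide (y). Origin: on the table midway between its two posts; x from the posts towards arches, lever and spine; y along the post line; z up. Back cover x -85 to 95 mm (empty from -85 to -30), spine to 173, front cover to 355. Steel base plate under the posts: top z 4, x -22 to 94, y within 65 mm.
- post_a (a point): round top of the upright steel post (7 mm diameter) at y = -40 mm of the file, 50 mm above the table
- post_b (a point): the same for the post at y = +40 mm
- lever (a joint): angle of the lever arch's lever, rad: 0 = fully down (arches shut), 0.85 = fully up (arches open). Over-centre spring: it is pulled to whichever end is nearer, with changeover near 0.42; about 5 N at the tip frees it from either end. Past the changeover it goes on by itself.
- lever_tip (a point): centre of the lever's black tip, a block 24 mm along the lever, 13 mm wide (file's y), 10 mm thick, 72 mm from the hinge. Lever down: the lever lies level along the file's +x, this point 24.5 mm above the table, about 17 mm free below the block. Lever up: about 78 mm above the table. Axes equal the file's at lever down and turn with it.
- lever_hinge (a point): hinge axis of the lever, parallel to the file's y, at x = 80, z = 22 mm of the file; the tip swings up about it in the file's x-z plane. Its bracket fills x 73 to 91 mm, y within 10 mm, up to z = 28 mm.
- arches (a joint): angle of the two wire arches (4 mm wire, at the file's y = +-40 mm), rad: 0 = shut down on the post tops, nothing can pass; 1.0 = open, leaning to the spine. They turn on a shaft at x = 58, z = 12 mm of the file, driven by the lever (1.18 times its angle). Open, they stay beyond x = 52 mm and below z = 86 mm.
- bar: compressor bar of the file: black strip 112 x 24 x 4 mm with a grip block 14 mm wide (x) and 34 mm long (y) on its middle, up to 19 mm above its underside; 45 g. Two through holes of 14 mm at y = +40 and -40 mm. Origin: centre of its underside, z up through the grip, y along its length. Starts on the posts on the old tiles, underside 22 mm above the table.
- tile_old1: old test tile to be thrown out: bare grey-brown, cracked, no glaze; 110 x 34 x 9 mm, about 75 g, holes, origin and axes as the glazed tiles. Starts on both posts under the compressor bar, lying on the other old tile, underside 13 mm above the table.
- tile_old2: the other old tile, just like tile_old1. Starts on both posts under it, flat on the base plate, underside 4 mm above the table.
- tile_blue: fired clay test tile, flat bar 110 x 34 x 9 mm, 75 g, its middle covered with dark blue glaze, ends bare cream clay. Two through holes of 14 mm on its long axis at y = +40 and -40 mm. Origin: centre of its underside, z up through the glazed face, y along its length. Starts flat on the table, glaze up. May be absent.
- tile_green: fired clay test tile, flat bar 110 x 34 x 9 mm, 75 g, its middle covered with grey-green glaze, ends bare cream clay. Two through holes of 14 mm on its long axis at y = +40 and -40 mm. Origin: centre of its underside, z up through the glazed face, y along its length. Starts flat on the table, glaze up. May be absent.
- tile_amber: fired clay test tile, flat bar 110 x 34 x 9 mm, 75 g, its middle covered with amber brown glaze, ends bare cream clay. Two through holes of 14 mm on its long axis at y = +40 and -40 mm. Origin: centre of its underside, z up through the glazed face, y along its length. Starts flat on the table, glaze up. May be absent.
- tile_white: fired clay test tile, flat bar 110 x 34 x 9 mm, 75 g, its middle covered with white glaze, ends bare cream clay. Two through holes of 14 mm on its long axis at y = +40 and -40 mm. Origin: centre of its underside, z up through the glazed face, y along its length. Starts flat on the table, glaze up. May be absent.
- tray: grey plastic reject tray, open box 150 (x) x 130 (y) x 32 mm outside, walls and floor 4 mm, empty, fixed in place. Origin: centre of its underside, z up.
- bowl: bystander: pale glazed bowl, 116 mm across, 50 mm high; origin centre of its foot; beyond the work area
- glaze_jar: bystander: blue-grey jar with a white cap, 68 mm across, 95 mm high; origin centre of its foot
- loop_tool: bystander: trimming tool lying flat, about 160 mm long, wooden handle and wire loop; origin at its middle
- brush: bystander: glaze brush about 190 mm long, wooden handle, lying on the open front cover of the file; origin near its middle, underside
- rib: bystander: round wooden rib, 68 mm across, 6 mm thick; origin centre of its underside
- cone_pack: bystander: clay strip 30 x 85 mm with three small upright cones, 61 mm high; origin centre of its underside

How it is judged:
On the way, in this order (a step that is already met when the one before it is completed fails the run):
1. the lever is lifted up and the arches stand open (value of joint lever above 0.72 rad and value of joint arches above 0.8 rad), for 0.2 s.
2. with the arches open, every glazed tile present and the compressor bar on top are on both posts (horizontal distance between each of tile_blue, tile_green, tile_amber, tile_white, bar and file below 0.008 m and angle between the y axis of each of tile_blue, tile_green, tile_amber, tile_white, bar and the y axis of file, either way round below 0.2 rad and angle between the z axis of each of tile_blue, tile_green, tile_amber, tile_white, bar and the z axis of file, either way round below 0.12 rad and z of each of tile_blue, tile_green, tile_amber, tile_white, bar in the frame of file below 0.046 m and z of bar in the frame of tile_blue above 0.004 m and z of bar in the frame of tile_green above 0.004 m and z of bar in the frame of tile_amber above 0.004 m and z of bar in the frame of tile_white above 0.004 m and value of joint lever above 0.7 rad), for 0.2 s.
3. the lever is pressed down and the arches are shut (value of joint lever below 0.06 rad and value of joint arches below 0.08 rad), for 0.2 s.
At the end, for the whole second after the job is handed in: Every glazed tile present lies flat on both posts (centred on them within 8 mm, level to 0.12 rad), the compressor bar on both posts above them all; lever down (under 0.06 rad), arches shut (under 0.08 rad); both old grey-brown tiles at rest inside the reject tray (all of step 3 and horizontal distance between each of tile_blue, tile_green, tile_amber, tile_white, bar and file below 0.008 m and angle between the y axis of each of tile_blue, tile_green, tile_amber, tile_white, bar and the y axis of file, either way round below 0.2 rad and angle between the z axis of each of tile_blue, tile_green, tile_amber, tile_white, bar and the z axis of file, either way round below 0.12 rad and z of each of tile_blue, tile_green, tile_amber, tile_white, bar in the frame of file below 0.046 m and z of bar in the frame of tile_blue above 0.004 m and z of bar in the frame of tile_green above 0.004 m and z of bar in the frame of tile_amber above 0.004 m and z of bar in the frame of tile_white above 0.004 m and x of tile_old1 in the frame of tray between -0.07 and 0.07 m and y of tile_old1 in the frame of tray between -0.06 and 0.06 m and z of each of tile_old1, tile_old2 in the frame of tray below 0.035 m and linear speed of each of tile_old1, tile_old2, bar below 0.03 m/s and x of tile_old2 in the frame of tray between -0.07 and 0.07 m and y of tile_old2 in the frame of tray between -0.06 and 0.06 m); the robot touches nothing.
It fails at once if the bowl, jar, trimming tool, brush, rib or cone pack is pushed more than 3 cm from its place (distance of any of bowl, glaze_jar, loop_tool, brush, rib, cone_pack from where it was at the start of the episode above 0.03 m).
Of tile_blue, tile_green, tile_amber, tile_white only 2 to 4 are there at a start; the rules pass over those that are not, and their reading is None.
At some moment in a run one of tile_blue, tile_green, tile_amber, tile_white may be knocked a few centimetres aside while the robot is not near it.
Once in a run the grip may slacken for a moment while it holds something.
It also fails if it takes over 210 s, if anything falls off the work surface, if the arm or the gripper's body presses on something with over 40 N, if the wrist force passes 120 N, or if a joint passes its speed limit or range.

## Working session

There is one attempt and no reset: what is moved stays moved. The work goes in short steps, Python scripts to look and compute and a shell command to move; the robot and the scene stay as the last step left them, time stands still between calls to the robot, and variables do not carry over. Pictures are saved under pics/ and viewed, and the job is handed in when it is done.

```bash
ls; mkdir -p pics; python3 - <<'E'
from rig import robot, viewer, spotter
import cv2
o=robot.get_obs(); print(o)
for n in ["side","top","wrist"]:
    p=viewer.camera(n); cv2.imwrite(f"pics/{n}0.png",p["img"][:,:,::-1]); print(n,p["camera_matrix"],p["xyz"],p["attitude"],p.get("shot"),p.keys())
E
```

```text
pics
{'time': 0.0, 'q': array([ 1.06948687e+00,  5.28450730e-01,  1.43389936e+00,  1.00869212e-05,
        1.18136241e+00, -1.78518696e-01]), 'joint_velocities': array([ 0.00030868, -0.0013984 , -0.0020587 ,  0.00037651, -0.00185467,
       -0.00030408]), 'joint_torque': array([-1.06223804e-03, -4.40041924e+01, -1.76588720e+01,  6.32591662e-02,
        5.82140882e-02, -1.73914450e-04]), 'position': array([0.19788746, 0.59208547, 0.22158204]), 'tool_rot': array([ 1.60697415e-01,  9.87003150e-01, -9.97723563e-04, -3.57782005e-04]), 'ft_force': array([0.28007669, 0.59029099, 0.03843637]), 'moment': array([-0.02210312, -0.04875531, -0.06988287]), 'grip_width': 0.08710163088209433}
side [[513.70070975   0.         282.84671243]
 [  0.         513.70070975 222.21749613]
 [  0.           0.           1.        ]] [-0.19732624 -0.96240996  0.88134202] [ 0.82850428 -0.28982741  0.14915913 -0.45533755] 1 dict_keys(['img', 'camera_matrix', 'xyz', 'attitude', 'shot'])
top [[384.79562785   0.         281.28510001]
 [  0.         384.79562785 207.82366478]
 [  0.           0.           1.        ]] [0.36505791 0.0347335  0.99548649] [-0.65441135  0.74656535 -0.09131624  0.07776441] 2 dict_keys(['img', 'camera_matrix', 'xyz', 'attitude', 'shot'])
wrist [[325.1922621    0.         283.39165494]
 [  0.         325.1922621  207.2920185 ]
 [  0.           0.           1.        ]] [0.12966652 0.61387046 0.38466362] [0.80474957 0.57853244 0.077141   0.10829406] 3 dict_keys(['img', 'camera_matrix', 'xyz', 'attitude', 'shot'])
```

View pics/top0.png

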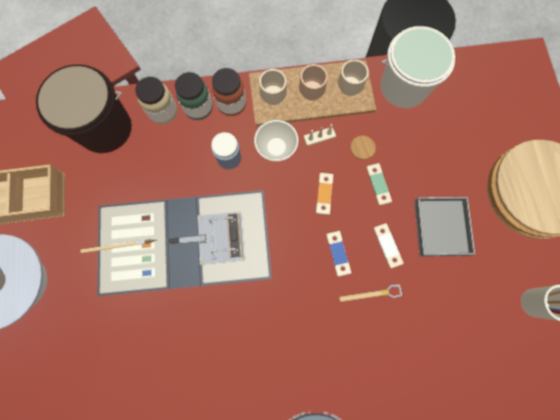

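View pics/side0.png

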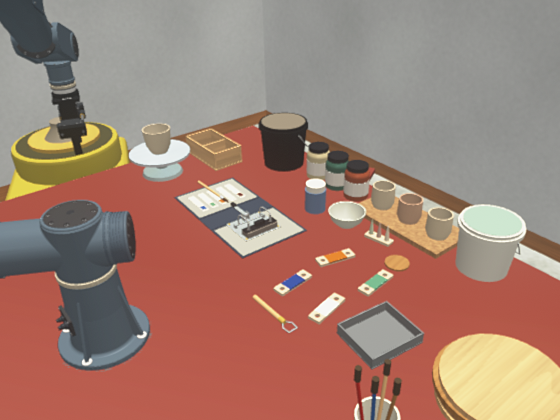

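View pics/wrist0.png

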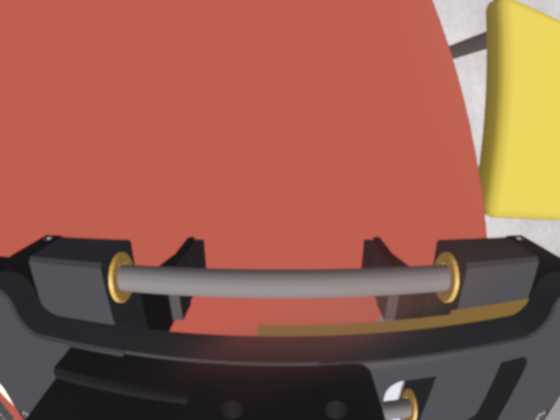

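```bash
cat > h.py <<'E'
import numpy as np, cv2
from scipy.spatial.transform import Rotation as R
from rig import robot, viewer, spotter
def cam(n,save=None):
    p=viewer.camera(n); p["name"]=n
    if save: cv2.imwrite("pics/"+save+".png",p["img"][:,:,::-1])
    return p
def ray(p,uv):
    K=p["camera_matrix"]; x=(np.array(uv,float)-[K[0,2],K[1,2]])/K[0,0]
    if p["name"]=="wrist":
        r=np.hypot(*x); d=np.array([*(x/r*np.sin(r) if r>1e-9 else x),np.cos(r)])
    else: d=np.array([*x,1.]); d/=np.linalg.norm(d)
    return R.from_quat(p["attitude"]).apply(d)
def plane(p,uv,z=0.):
    d=ray(p,uv); c=np.array(p["xyz"]); return c+d*(z-c[2])/d[2]
def proj(p,X):
    X=np.atleast_2d(X); v=R.from_quat(p["attitude"]).inv().apply(X-np.array(p["xyz"])); K=p["camera_matrix"]
    if p["name"]=="wrist":
        rh=np.hypot(v[:,0],v[:,1]); th=np.arctan2(rh,v[:,2]); s=th/np.maximum(rh,1e-12)
        q=v[:,:2]*s[:,None]
    else: q=v[:,:2]/v[:,2:]
    return q*K[0,0]+[K[0,2],K[1,2]]
def tri(ps,uvs):
    A=np.zeros((3,3));b=np.zeros(3)
    for p,uv in zip(ps,uvs):
        d=ray(p,uv);M=np.eye(3)-np.outer(d,d);A+=M;b+=M@np.array(p["xyz"])
    return np.linalg.solve(A,b)
def find(name,p,k=1):
    out=[]
    for r in spotter.boxes_of(name,p)[:k]:
        w=np.array(p["xyz"])+R.from_quat(p["attitude"]).apply(r["at"])
        out.append((round(r["score"],2),w.round(4)))
    return out
def st():
    o=robot.get_obs(); r=R.from_quat(o["tool_rot"])
    print("t",round(o["time"],2),"pos",o["position"].round(4),"x",r.as_matrix()[:,0].round(3),"y",r.as_matrix()[:,1].round(3),"z",r.as_matrix()[:,2].round(3),"q",o["q"].round(3),"F",o["ft_force"].round(1),"g",round(o["grip_width"],4))
    return o
def togo(target,yaw_y=None):
    """target TCP pos; yaw_y: desired world yaw of tool y axis (deg, mod 180), tool down"""
    o=robot.get_obs(); r=R.from_quat(o["tool_rot"])
    d=r.inv().apply(np.array(target)-o["position"])/0.04
    print("shift units",d.round(2))
    if yaw_y is not None:
        M=r.as_matrix(); 
        best=[]
        for k in (0,180):
            a=np.deg2rad(yaw_y+k); y=np.array([np.cos(a),np.sin(a),0]); z=np.array([0,0,-1.]); x=np.cross(y,z)
            D=R.from_matrix(M.T@np.c_[x,y,z]); best.append(np.rad2deg(D.as_rotvec())/5)
        best.sort(key=np.linalg.norm); print("turn units",best[0].round(2),"alt",best[1].round(2),"q6",o["q"][5].round(2))
E
python3 - <<'E'
from h import *
s=cam("side");t=cam("top")
for n in "file lever bar tile_old1 tile_blue tile_green tile_amber tile_white tray bowl glaze_jar loop_tool brush rib cone_pack lever_tip post_a arches".split():
    print(n,"side",find(n,s,2),"top",find(n,t,2))
E
```

```text
file side [(0.95, array([ 0.5333,  0.2468, -0.0007])), (0.4, array([ 0.3505, -0.2012,  0.0087]))] top [(0.98, array([0.544 , 0.2719, 0.0019]))]
lever side [] top [(0.7, array([0.5514, 0.2486, 0.0228]))]
bar side [(0.56, array([0.5436, 0.1263, 0.0265]))] top [(0.85, array([0.5493, 0.1354, 0.021 ])), (0.48, array([ 0.791 , -0.1309,  0.0104]))]
tile_old1 side [(0.7, array([0.5373, 0.1126, 0.0225])), (0.21, array([0.7522, 0.1018, 0.066 ]))] top [(0.46, array([0.5434, 0.1165, 0.0232]))]
tile_blue side [(0.68, array([ 0.4612, -0.1347,  0.0122]))] top [(0.88, array([ 0.4681, -0.129 ,  0.0101]))]
tile_green side [(0.79, array([ 0.6286, -0.2716,  0.0098]))] top [(0.93, array([ 0.6384, -0.2693,  0.0094]))]
tile_amber side [(0.63, array([ 0.6236, -0.1182,  0.0086])), (0.53, array([ 0.502 , -0.4088,  0.0063]))] top [(0.9, array([ 0.6249, -0.1245,  0.007 ]))]
tile_white side [(0.2, array([ 0.6273, -0.1179,  0.0106]))] top [(0.8, array([ 0.4685, -0.2592,  0.0095]))]
tray side [(0.78, array([ 0.502 , -0.4079,  0.0104]))] top [(0.95, array([ 0.5025, -0.4149,  0.0066]))]
bowl side [(0.65, array([0.55
[... 279 characters left out ...]
 []
brush side [(0.53, array([0.5585, 0.4193, 0.0114]))] top [(0.65, array([0.5597, 0.4282, 0.0069])), (0.18, array([0.5407, 0.1174, 0.0196]))]
rib side [(0.82, array([ 0.7437, -0.2467,  0.0067]))] top [(0.91, array([ 0.7462, -0.2461,  0.0041])), (0.74, array([0.7529, 0.1192, 0.0912]))]
cone_pack side [(0.68, array([ 0.7896, -0.1347,  0.0147]))] top [(0.58, array([ 0.7926, -0.1299,  0.0095])), (0.24, array([0.5442, 0.2727, 0.0019]))]
lever_tip side [(0.47, array([0.5528, 0.2527, 0.0179]))] top [(0.48, array([0.5508, 0.2505, 0.0227]))]
post_a side [(0.88, array([0.5388, 0.2457, 0.0059]))] top [(0.87, array([0.5448, 0.2689, 0.0058]))]
arches side [] top [(0.7, array([0.5485, 0.1779, 0.0537]))]
```

```bash
python3 - <<'E'
from h import *
t=cam("top"); s=cam("side")
def crop(p,u0,v0,u1,v1,f,n):
    cv2.imwrite(f"pics/{n}.png",cv2.resize(p["img"][v0:v1,u0:u1],None,fx=f,fy=f,interpolation=cv2.INTER_CUBIC)[:,:,::-1])
crop(t,90,180,280,300,4,"tc1"); crop(t,300,150,490,310,4,"tc2"); crop(s,170,170,310,260,5,"sc1")
E
```

```text
(no output)
```

View pics/tc1.png

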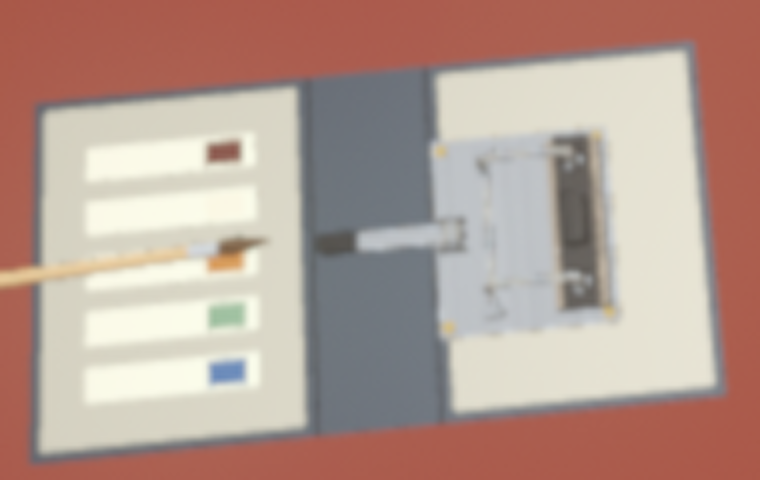

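View pics/tc2.png

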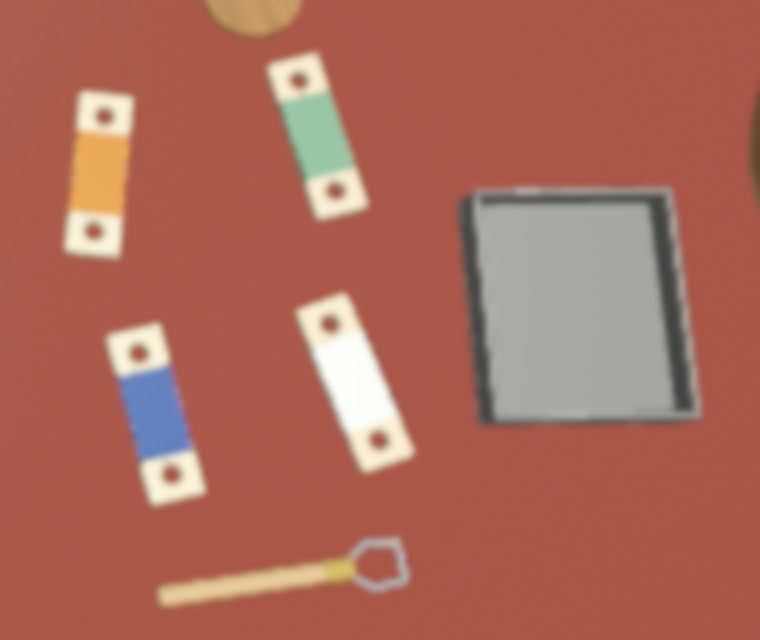

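View pics/sc1.png

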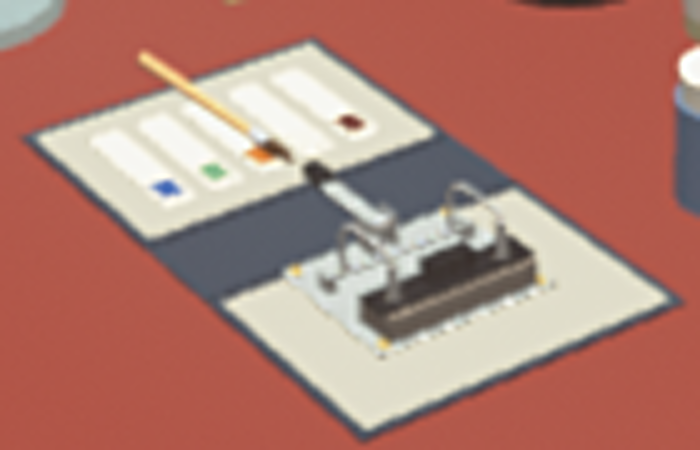

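```bash
cat > fit.py <<'E'
from h import *
from scipy.optimize import least_squares
def fitpose(obs,x0):
    """obs: list of (pic, local pts Nx3, pix Nx2); planar pose x,y,yaw -> with z=0"""
    def f(v):
        Rz=R.from_euler('z',v[2]); 
        return np.concatenate([(proj(p,Rz.apply(L)+[v[0],v[1],0])-uv).ravel() for p,L,uv in obs])
    s=least_squares(f,x0); return s.x, f(s.x)
E
python3 - <<'E'
from fit import *
t=cam("top");s=cam("side")
print("wristcam axes",R.from_quat(cam("wrist")["attitude"]).as_matrix().round(2).tolist())
L=np.array([[.355,-.118,.0025],[-.085,-.118,.0025],[-.085,.118,.0025],[.355,.118,.0025]])
uv=np.array([[38,105],[692,45],[722,393],[33,460]])/4+[90,180]
x,r=fitpose([(t,L,uv)],[.545,.115,1.57]);print("top",x,r.round(1))
uvs=np.array([[312,40],[680,298],[365,438],[28,138]])/5+[170,170]
x2,r=fitpose([(s,L,uvs)],[.545,.115,1.57]);print("side",x2,r.round(1))
x3,r=fitpose([(t,L,uv),(s,L,uvs)],[.545,.115,1.57]);print("both",x3,r.round(1))
tl=np.array([[-.017,.055,.009],[.017,.055,.009],[.017,-.055,.009],[-.017,-.055,.009],[0,.04,.009],[0,-.04,.009]])
q={"amber":[(79,92),(133,97),(119,257),(65,250),(105,116),(94,231)],
"green":[(267,66),(318,53),(367,207),(317,220),(299,80),(336,191)],
"blue":[(107,338),(158,324),(205,492),(154,505),(139,353),(172,475)],
"white":[(297,311),(346,293),(414,454),(365,472),(330,324),(379,440)]}
for k,v in q.items():
    uv=np.array(v)/4+[300,150]
    x,r=fitpose([(t,tl[:],uv)],[*plane(t,uv[4:].mean(0),.009)[:2],-1.57+3.14])
    x2,r2=fitpose([(t,tl[:],uv[[2,3,0,1,5,4]])],[*plane(t,uv[4:].mean(0),.009)[:2],0])
    print(k,x,np.abs(r).max().round(1),x2,np.abs(r2).max().round(1))
# tray rim
T=np.array([[.075,.065,.032],[.075,-.065,.032],[-.075,-.065,.032],[-.075,.065,.032]])
uv=np.array([[460,197],[671,189],[699,416],[481,424]])/4+[300,150]
print("tray",fitpose([(t,T,uv)],[.5,-.41,0]))
E
```

```text
wristcam axes [[0.32, 0.91, 0.25], [0.95, -0.31, -0.08], [0.0, 0.26, -0.96]]
top [0.54560404 0.12885612 1.53483039] [-0.8 -1.   0.8 -1.1  1.1  0.7 -1.1  0.9]
side [0.54925983 0.12943504 1.53721893] [ 0.4 -0.7  1.3  0.3 -0.4  0.1 -1.3 -0.6]
both [0.54681941 0.12867538 1.53596091] [-0.8 -1.3  0.7 -1.5  1.2  0.2 -1.   0.6  0.1 -0.4  0.8  0.7 -1.   0.6
 -1.8 -0.3]
amber [ 0.62888868 -0.12064872  4.46775522] 0.5 [ 0.62888868 -0.12064872  1.32616257] 0.5
green [ 0.6357163  -0.26973192 -1.45661599] 0.4 [ 0.6357163  -0.26973192  1.68497666] 0.4
blue [ 0.46568929 -0.13115012 -1.46285714] 0.3 [ 0.46568929 -0.13115012  1.67873551] 0.3
white [ 0.46929173 -0.26209324 -1.36171479] 0.3 [ 0.46929173 -0.26209324  1.77987786] 0.3
tray (array([ 0.49684199, -0.4059234 , -0.11546637]), array([ 1.0486354 , -1.13009767, -1.8293074 ,  0.12730013, -1.01915926,
        1.09614173,  1.76858666, -0.07776031]))
```

```bash
python3 - <<'E'
from h import *
st()
t=cam("top"); print("tip top", plane(t,(174.2,240.75),.0295)); s=cam("side"); uv=np.array([318,174])/5+170
print("tip tri",tri([t,s],[(174.2,240.75),uv]))
w=cam("wrist");o=robot.get_obs();r=R.from_quat(o["tool_rot"])
print("cam in tool",r.inv().apply(w["xyz"]-o["position"]).round(4), (r.inv()*R.from_quat(w["attitude"])).as_matrix().round(3).tolist())
f=np.array([.5468,.1287]); 
togo([.552,.24,.20],1.536*57.3+90)
E
```

```text
t 2.3 pos [0.1982 0.5927 0.2226] x [-0.948  0.317  0.   ] y [0.317 0.948 0.   ] z [-0.  0. -1.] q [ 1.069  0.528  1.433  0.     1.181 -0.179] F [ 0.3 -0.6  0. ] g 0.0869
tip top [0.54977832 0.28014498 0.0295    ]
tip tri [0.55154836 0.28072922 0.02515003]
cam in tool [ 0.0717 -0.0014 -0.163 ] [[-0.002, -0.965, -0.264], [1.0, -0.002, 0.0], [-0.001, -0.264, 0.965]]
shift units [-11.18  -5.56   0.56]
turn units [-0.   0.  14.7] alt [ -0.   -0.  -21.3] q6 -0.18
```

```bash
python3 -m crank '0 0 1 -0.8 -0.35 0 0;0 0 1 -0.8 -0.3 0 0;0 0 1 -0.8 -0.23 0 0;0 0 1 -0.8 -0.15 0 0;0 0 1 -0.8 -0.1 0 0' 20; python3 -m crank '0 0 1 -0.82 0 0 0;0 0 1 -0.82 0.06 0 0;0 0 1 -0.82 0.12 0 0;0 0 1 -0.82 0.18 0 0;0 0 1 -0.82 0.25 0 0';python3 -m crank '0 0 1 -0.75 0.3 0 0;0 0 1 -0.7 0.35 0 0;0 0 1 -0.7 0.45 0 0;0 0 1 -0.7 0.5 0 0;0 0 0.5 -0.7 0.5 0 0'
python3 - <<'E'
from h import *
st();togo([.552,.24,.20],178)
E
```

```text
time: 3.08
position: [0.3197, 0.475, 0.2227]
tool_rot: [0.375, 0.927, 0.001, 0.0]
ft_force: [-0.1, 0.6, -0.5]
grip_width: 0.0469
time: 3.7
position: [0.4395, 0.3513, 0.2233]
tool_rot: [0.572, 0.82, 0.002, 0.0]
ft_force: [0.3, -0.0, 0.2]
grip_width: 0.0433
time: 4.32
position: [0.5504, 0.2206, 0.2238]
tool_rot: [0.726, 0.687, 0.003, 0.0]
ft_force: [0.1, 0.0, -0.3]
grip_width: 0.0435
t 4.33 pos [0.5504 0.2206 0.2238] x [0.055 0.998 0.004] y [ 0.998 -0.055  0.004] z [ 0.005  0.004 -1.   ] q [0.191 0.48  1.519 0.004 1.137 0.245] F [ 0.1  0.  -0.3] g 0.0435
shift units [0.48 0.01 0.6 ]
turn units [ 0.05 -0.05 -0.23] alt [-0.08 -0.08 35.77] q6 0.24
```

```bash
python3 - <<'E'
from h import *
w=cam("wrist","w1"); print(w["xyz"])
for n in ["lever_tip","lever","bar","arches","post_a","tile_old1","file"]: print(n,find(n,w,2))
E
```

```text
[0.55327613 0.29037725 0.38706391]
lever_tip [(0.96, array([0.5498, 0.2479, 0.025 ]))]
lever [(0.69, array([0.5509, 0.2901, 0.0015])), (0.64, array([0.553 , 0.2486, 0.0236]))]
bar [(0.64, array([0.5447, 0.1306, 0.024 ]))]
arches [(0.91, array([0.5441, 0.1831, 0.0443]))]
post_a [(0.67, array([0.5516, 0.2852, 0.0039]))]
tile_old1 [(0.93, array([0.5507, 0.1416, 0.0222])), (0.48, array([0.5471, 0.1452, 0.0066]))]
file [(0.73, array([0.5502, 0.2922, 0.0009]))]
```

View pics/w1.png

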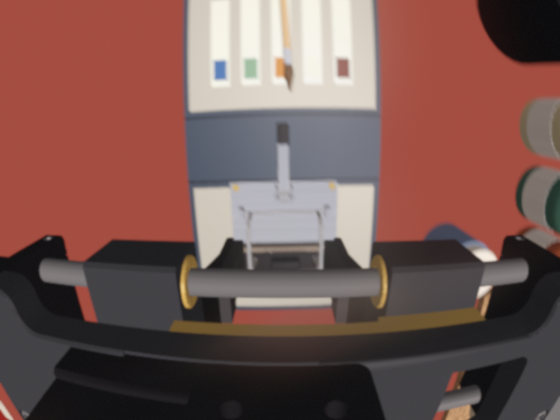

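```bash
python3 - <<'E'
from h import *
w=cam("wrist"); 
print("tip",plane(w,(283,132.5),.0295), "hinge",plane(w,(284.5,197),.028))
for uv,z in [((188,112),.0025),((379,111),.0025),((190,183),.0025),((377,182),.0025),((230,183),.004),((337,181),.004)]: print(uv,plane(w,uv,z).round(4))
c=cv2.resize(w["img"][100:290,180:390],None,fx=3.6,fy=3.1,interpolation=cv2.INTER_CUBIC); cv2.imwrite("pics/w1c.png",c[:,:,::-1])
E
```

```text
tip [0.55197961 0.28084502 0.0295    ] hinge [0.54980751 0.20813059 0.028     ]
(188, 112) [0.4398 0.3135 0.0025]
(379, 111) [0.6686 0.3026 0.0025]
(190, 183) [0.4342 0.2266 0.0025]
(377, 182) [0.665  0.2154 0.0025]
(230, 183) [0.4849 0.2235 0.004 ]
(337, 181) [0.6141 0.219  0.004 ]
```

View pics/w1c.png

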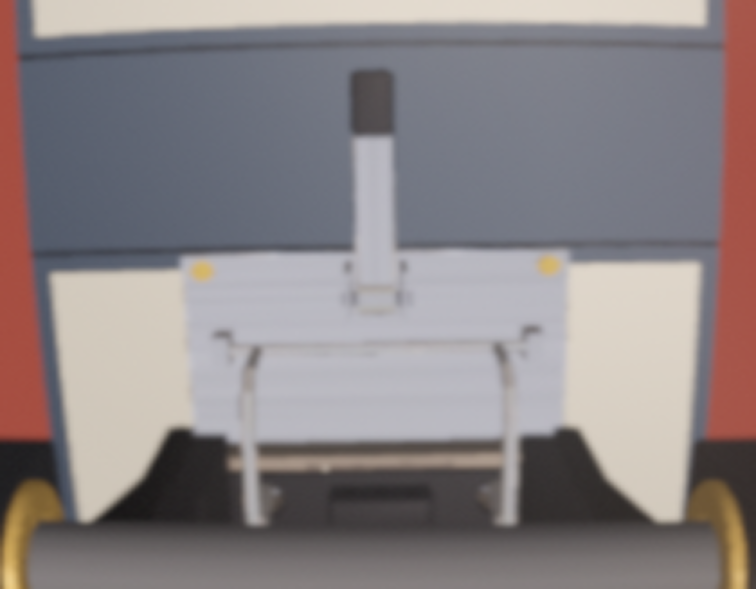

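```bash
python3 - <<'E'
from h import *
togo([.552,.281,.014],178)
E
```

```text
shift units [ 1.45 -0.01  5.25]
turn units [ 0.04 -0.05 -0.19] alt [-0.08 -0.06 35.81] q6 0.24
```

```bash
python3 -m crank '0.04 -0.05 -0.19 0.8 0 0.7 0;0 0 0 0.65 0 0.8 0;0 0 0 0 0 0.9 0;0 0 0 0 0 0.9 0;0 0 0 0 0 0.5 0' 20; python3 - <<'E'
from h import *
st();togo([.552,.281,.014],178); w=cam("wrist","w2");print(plane(w,(283,132.5),.0295))
E
```

```text
time: 5.4
position: [0.5525, 0.2873, 0.0713]
tool_rot: [0.717, 0.697, 0.004, 0.002]
ft_force: [0.2, 1.0, 1.0]
grip_width: 0.0436
t 5.4 pos [0.5525 0.2873 0.0713] x [0.028 1.    0.003] y [ 1.    -0.028  0.009] z [ 0.009  0.002 -1.   ] q [ 0.3    0.716  1.561 -0.     0.855  0.328] F [0.2 1.  1. ] g 0.0436
shift units [-0.16 -0.02  1.43]
turn units [ 0.1  -0.03  0.08] alt [  0.05   0.16 -35.91] q6 0.33
[0.55438786 0.35056882 0.0295    ]
```

View pics/w2.png

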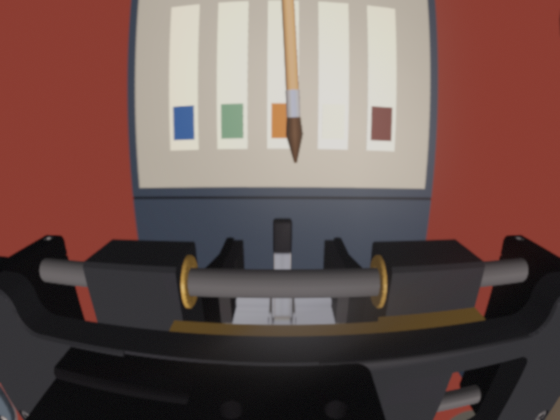

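```bash
python3 - <<'E'
from h import *
w=cam("wrist");print(plane(w,(283,237),.0295))
E
python3 -m crank '0.1 0 0.08 -0.16 0 0.7 0;0 0 0 0 0 0.65 0;0 0 0 0 0 0 0;0 0 0 0 0 0 0' 20; python3 - <<'E'
from h import *
st();togo([.552,.281,.014],178)
E
```

```text
[0.55084808 0.28185449 0.0295    ]
time: 6.0
position: [0.5546, 0.2833, 0.0206]
tool_rot: [0.718, 0.696, 0.004, 0.0]
ft_force: [-0.3, 0.5, -0.0]
grip_width: 0.0438
t 6.0 pos [0.5546 0.2833 0.0206] x [0.032 0.999 0.005] y [ 0.999 -0.032  0.005] z [ 0.005  0.004 -1.   ] q [0.292 0.794 1.576 0.004 0.765 0.321] F [-0.3  0.5 -0. ] g 0.0438
shift units [-0.06 -0.07  0.16]
turn units [ 0.06 -0.05  0.03] alt [  0.08   0.1  -35.97] q6 0.32
```

```bash
python3 -m crank '0 0 0 -0.05 -0.08 0.16 0;0 0 0 0 0 0 1;0 0 0 0 0 0 1;0 0 0 0 0 0 1;0 0 0 0 0 0 1' 25; python3 - <<'E'
from h import *
st()
E
```

```text
time: 6.62
position: [0.5518, 0.2822, 0.0172]
tool_rot: [0.718, 0.696, 0.005, 0.001]
ft_force: [0.3, 0.6, 2.6]
grip_width: 0.0127
t 6.62 pos [0.5518 0.2822 0.0172] x [0.032 0.999 0.006] y [ 0.999 -0.032  0.008] z [ 0.008  0.006 -1.   ] q [0.291 0.796 1.587 0.005 0.749 0.319] F [0.3 0.6 2.6] g 0.0127
```

```bash
python3 -m crank '0 0 0 -0.05 0 -0.36 1;0 0 0 -0.12 0 -0.34 1;0 0 0 -0.18 0 -0.33 1;0 0 0 -0.25 0 -0.3 1;0 0 0 -0.1 0 -0.1 1' 25; python3 - <<'E'
from h import *
st(); cam("side","s3"); cam("wrist","w3")
E
```

```text
time: 7.25
position: [0.5507, 0.2533, 0.0748]
tool_rot: [0.719, 0.695, 0.007, -0.0]
ft_force: [6.7, 15.5, -35.2]
grip_width: 0.0123
t 7.25 pos [0.5507 0.2533 0.0748] x [0.035 0.999 0.01 ] y [ 0.999 -0.035  0.009] z [ 0.01  0.01 -1.  ] q [0.243 0.694 1.607 0.01  0.83  0.271] F [  6.7  15.5 -35.2] g 0.0123
```

View pics/s3.png

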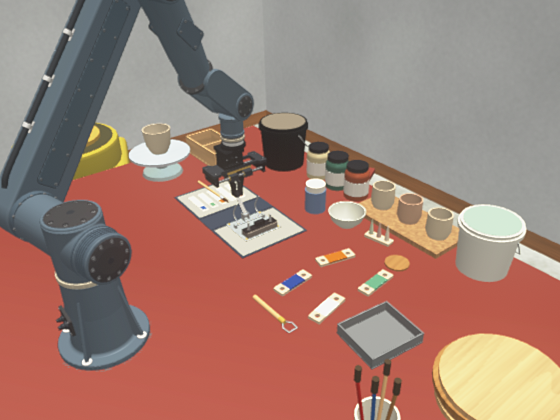

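View pics/w3.png

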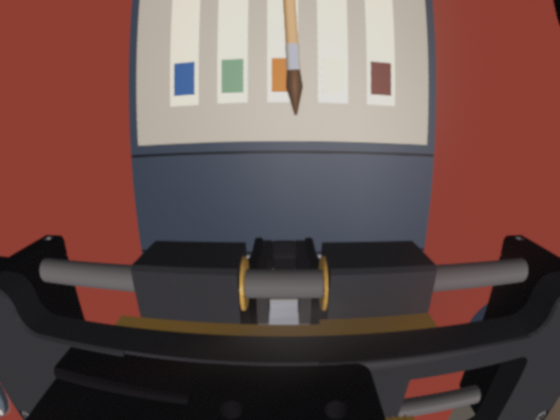

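```bash
python3 -m crank '0 0 0 0 0 0 0;0 0 0 0 0 0 0;0 0 0 0 0 0 0;0 0 0 0 0 -0.8 0;0 0 0 0 0 -0.9 0' 25;python3 -m crank '0 0 0 0 0 -0.9 0;0 0 0 0 0 -0.9 0'; python3 - <<'E'
from h import *
st(); s=cam("side","s4"); cam("wrist","w4")
cv2.imwrite("pics/s4c.png",cv2.resize(s["img"][160:260,160:310],None,fx=5,fy=5,interpolation=cv2.INTER_CUBIC)[:,:,::-1])
E
```

```text
time: 7.98
position: [0.5479, 0.2504, 0.1443]
tool_rot: [0.719, 0.695, 0.003, -0.001]
ft_force: [0.5, -0.5, 0.3]
grip_width: 0.0426
time: 8.22
position: [0.5471, 0.2492, 0.2196]
tool_rot: [0.719, 0.695, 0.003, -0.001]
ft_force: [0.8, 0.4, -0.4]
grip_width: 0.0436
t 8.22 pos [0.5471 0.2492 0.2196] x [0.034 0.999 0.006] y [ 0.999 -0.034  0.003] z [ 0.003  0.006 -1.   ] q [0.239 0.497 1.502 0.005 1.139 0.271] F [ 0.8  0.4 -0.4] g 0.0436
```

View pics/s4c.png

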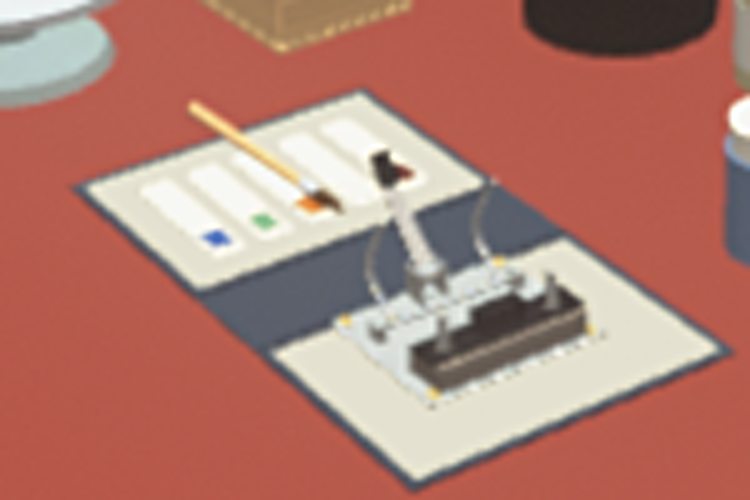

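View pics/w4.png

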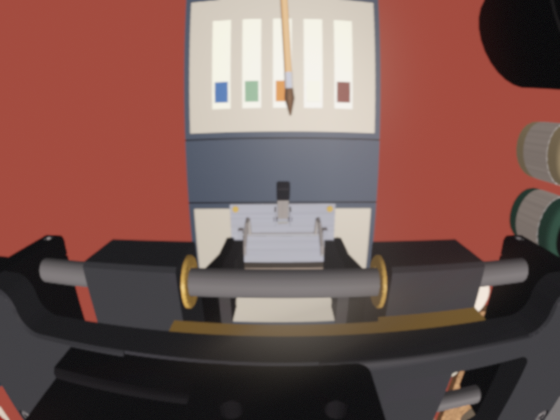

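```bash
python3 -m crank '0 0 1 -0.6 -0.3 0 0;0 0 1 -0.6 -0.2 0 0;0 0 1 -0.6 -0.2 0 0;0 0 1 -0.6 -0.1 0 0;0 0 1 -0.6 0 0 0';python3 -m crank '0 0 1 0 0 0 0;0 0 1 0 0 0 0;0 0 1 0 0 0 0;0 0 1 0 0 0 0;0 0 1 0 0 0 0';python3 -m crank '0 0 1 0 0 0 0;0 0 1 0 0 0 0;0 0 1 0 0 0 0;0 0 1 0 0 0 0;0 0 1 0 0 0 0';python3 -m crank '0 0 1 0 0 0 0;0 0 1 0 0 0 0;0 0 1 0 0 0 0'
python3 - <<'E'
from h import *
st();togo([.48,.13,.22],88); w=cam("wrist","w5"); print(proj(w,[[.5468,.1287,.05]]))
E
```

```text
time: 8.95
position: [0.4899, 0.1352, 0.221]
tool_rot: [0.855, 0.518, 0.007, 0.0]
ft_force: [0.1, -0.0, -0.5]
grip_width: 0.0434
time: 9.57
position: [0.485, 0.1321, 0.2189]
tool_rot: [0.95, 0.312, 0.003, -0.002]
ft_force: [-0.4, 0.1, -1.0]
grip_width: 0.0435
time: 10.2
position: [0.4812, 0.1309, 0.2166]
tool_rot: [0.996, 0.091, -0.001, -0.002]
ft_force: [0.6, -0.8, 0.0]
grip_width: 0.0436
time: 10.58
position: [0.4789, 0.1303, 0.2153]
tool_rot: [0.999, -0.044, -0.003, -0.002]
ft_force: [-0.7, 0.2, 0.3]
grip_width: 0.0435
t 10.57 pos [0.4789 0.1303 0.2153] x [ 0.996 -0.088 -0.006] y [-0.088 -0.996 -0.003] z [-0.006  0.004 -1.   ] q [0.038 0.367 1.754 0.004 1.026 1.694] F [-0.7  0.2  0.3] g 0.0435
shift units [ 0.03  0.   -0.12]
turn units [-0.04  0.07 -0.61] alt [ 0.11  0.06 35.39] q6 1.69
[[278.30531093 123.97790334]]
```

View pics/w5.png

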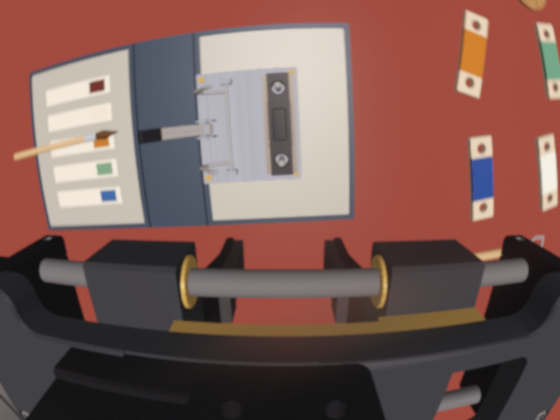

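```bash
python3 -m crank '0 0 -0.6 0 0 0 0;0 0 0 0 0 0 0'; python3 - <<'E'
from h import *
st(); w=cam("wrist","w6")
c=cv2.resize(w["img"][55:195,190:310],None,fx=5,fy=4.2,interpolation=cv2.INTER_CUBIC); cv2.imwrite("pics/w6c.png",c[:,:,::-1])
E
```

```text
time: 10.88
position: [0.4778, 0.1299, 0.2146]
tool_rot: [1.0, -0.017, -0.004, -0.002]
ft_force: [-0.4, 1.0, -0.1]
grip_width: 0.0435
t 10.88 pos [0.4778 0.1299 0.2146] x [ 0.999 -0.035 -0.008] y [-0.035 -0.999 -0.003] z [-0.008  0.003 -1.   ] q [0.037 0.368 1.756 0.004 1.026 1.641] F [-0.4  1.  -0.1] g 0.0435
```

View pics/w6c.png

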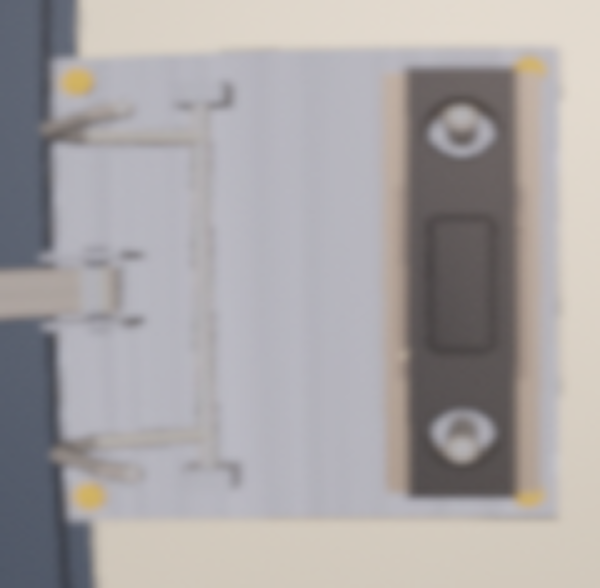

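View pics/w6.png

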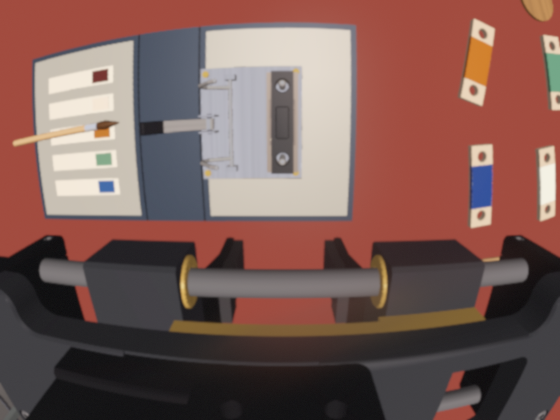

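```bash
python3 - <<'E'
from fit import *
w=cam("wrist")
px=lambda a:np.array(a)/[5,4.2]+[190,55]
plate=(np.array([[94,-65,4],[-22,-65,4],[-22,65,4],[94,65,4]])/1e3,px([(52,58),(557,47),(556,518),(68,520)]))
post=(np.array([[0,-40,50],[0,40,50]])/1e3,px([(461,119),(463,448)]))
grip=(np.array([[7,-17,41],[-7,-17,41],[-7,17,41],[7,17,41]])/1e3,px([(427,214),(496,214),(496,353),(427,353)]))
out=(np.array([[355,-118,2.5],[-85,-118,2.5],[-85,118,2.5],[355,118,2.5]])/1e3,np.array([(34,62),(355,25),(352,218),(47,216)]))
for n,g in [("plate",plate),("post",post),("grip",grip),("out",out)]:
    x,r=fitpose([(w,*g)],[.5468,.1287,1.536]);print(n,x.round(4),r.round(1))
print("mean grip z41",plane(w,grip[1].mean(0),.041),"tip up",proj(w,[[.5468+.1256*.0348,.1287+.1256,.0777]]))
E
```

```text
plate [0.5464 0.1284 1.5356] [ 0.   0.3  0.2 -0.1 -0.  -0.2 -0.2  0. ]
post [0.5465 0.1278 1.5388] [-0.  -0.4  0.   0.4]
grip [0.5464 0.128  1.5337] [ 0.   0.1 -0.   0.1 -0.1 -0.1  0.1 -0.1]
out [0.5478 0.1276 1.541 ] [-1.5 -2.5  0.6 -1.3  0.8  1.3 -1.5  2.9]
mean grip z41 [0.54644467 0.12797512 0.041     ] tip up [[151.06455866 127.56029114]]
```

```bash
python3 - <<'E'
from h import *
togo([.5464,.1281,.029],88)
E
```

```text
shift units [1.75 0.   4.63]
turn units [-0.03  0.09 -0.01] alt [ 0.14  0.05 35.99] q6 1.64
```

```bash
python3 -m crank '0 0.09 0 0.9 0 0.6 0;0 0 0 0.85 0 0.8 0;0 0 0 0 0 0.8 0;0 0 0 0 0 0.8 0;0 0 0 0 0 0 0'; python3 - <<'E'
from h import *
st();togo([.5464,.1281,.029],88)
E
```

```text
time: 11.6
position: [0.5515, 0.1277, 0.092]
tool_rot: [1.0, -0.018, 0.002, -0.002]
ft_force: [-0.7, 0.1, 0.4]
grip_width: 0.0438
t 11.6 pos [0.5515 0.1277 0.092 ] x [ 0.999 -0.036  0.004] y [-0.036 -0.999 -0.003] z [ 0.004  0.003 -1.   ] q [0.029 0.631 1.696 0.004 0.811 1.633] F [-0.7  0.1  0.4] g 0.0438
shift units [-0.13  0.    1.57]
turn units [-0.04 -0.05 -0.01] alt [-0.08  0.06 35.99] q6 1.63
```

```bash
python3 -m crank '0 0 0 -0.13 0 0.9 0;0 0 0 0 0 0.55 0;0 0 0 0 0 0 0'; python3 - <<'E'
from h import *
st();togo([.5464,.1281,.029],88)
E
```

```text
time: 11.98
position: [0.5499, 0.1283, 0.0366]
tool_rot: [1.0, -0.018, 0.006, -0.002]
ft_force: [-0.3, 0.0, -0.3]
grip_width: 0.0437
t 11.97 pos [0.5499 0.1283 0.0366] x [ 0.999 -0.036  0.012] y [-0.036 -0.999 -0.004] z [ 0.012  0.003 -1.   ] q [0.03  0.72  1.729 0.004 0.681 1.633] F [-0.3  0.  -0.3] g 0.0437
shift units [-0.09  0.01  0.19]
turn units [-0.04 -0.13 -0.01] alt [-0.21  0.06 35.99] q6 1.63
```

```bash
python3 -m crank '-0.04 -0.13 0 -0.09 0 0.17 0;0 0 0 0 0 0 0;0 0 0 0 0 0 1;0 0 0 0 0 0 1;0 0 0 0 0 0 1' 25; python3 - <<'E'
from h import *
st();togo([.5464,.1281,.029],88)
E
```

```text
time: 12.6
position: [0.5493, 0.1287, 0.0341]
tool_rot: [1.0, -0.018, 0.004, -0.0]
ft_force: [-0.4, 0.4, -0.7]
grip_width: 0.0207
t 12.6 pos [0.5493 0.1287 0.0341] x [ 0.999 -0.036  0.008] y [-0.036 -0.999 -0.   ] z [ 0.008  0.    -1.   ] q [ 0.032  0.725  1.728 -0.     0.681  1.639] F [-0.4  0.4 -0.7] g 0.0207
shift units [-0.07  0.02  0.13]
turn units [-0.   -0.09 -0.01] alt [-1.400e-01  1.000e-02  3.599e+01] q6 1.64
```

```bash
python3 -m crank '0 -0.15 0 -0.1 0 0.15 0.5;0 0 0 -0.05 0 0.08 0.5;0 0 0 0 0 0 1;0 0 0 0 0 0 1;0 0 0 0 0 0 1' 25; python3 - <<'E'
from h import *
st();togo([.5464,.1281,.029],88)
E
```

```text
time: 13.22
position: [0.5449, 0.129, 0.0264]
tool_rot: [1.0, -0.018, -0.001, -0.0]
ft_force: [0.3, 0.9, 3.0]
grip_width: 0.0138
t 13.22 pos [0.5449 0.129  0.0264] x [ 0.999 -0.036 -0.002] y [-0.036 -0.999 -0.001] z [-0.002  0.001 -1.   ] q [3.200e-02 7.370e-01 1.734e+00 1.000e-03 6.730e-01 1.638e+00] F [0.3 0.9 3. ] g 0.0138
shift units [ 0.04  0.02 -0.06]
turn units [-0.01  0.02 -0.01] alt [3.000e-02 1.000e-02 3.599e+01] q6 1.64
```

```bash
python3 -m crank '0 0 0 0 0 -0.5 1;0 0 0 0 0 -0.7 1;0 0 0 0 0 -0.8 1;0 0 0 0 0 -0.5 1' 25; python3 - <<'E'
from h import *
st();togo([.525,-.01,.08],88)
E
```

```text
time: 13.72
position: [0.5412, 0.1285, 0.1243]
tool_rot: [1.0, -0.018, -0.007, 0.0]
ft_force: [-0.0, 0.3, -0.5]
grip_width: 0.0139
t 13.72 pos [0.5412 0.1285 0.1243] x [ 0.999 -0.036 -0.014] y [-0.036 -0.999  0.   ] z [-0.014  0.    -1.   ] q [3.200e-02 5.760e-01 1.686e+00 1.000e-03 8.940e-01 1.638e+00] F [-0.   0.3 -0.5] g 0.0139
shift units [-0.27  3.47  1.11]
turn units [ 0.01  0.16 -0.01] alt [ 2.500e-01 -1.000e-02  3.599e+01] q6 1.64
```

```bash
python3 -m crank '0 0.16 0 -0.1 0.85 0 1;0 0 0 -0.1 0.9 0.3 1;0 0 0 -0.05 0.9 0.8 1;0 0 0 0 0.8 0.7 1;0 0 0 0 0 0.6 1' 25; python3 - <<'E'
from h import *
st();togo([.525,-.01,.005],88)
E
```

```text
time: 14.35
position: [0.5286, -0.0126, 0.0277]
tool_rot: [1.0, -0.017, 0.004, 0.001]
ft_force: [0.3, -0.1, -0.8]
grip_width: 0.0141
t 14.35 pos [ 0.5286 -0.0126  0.0277] x [ 0.999 -0.033  0.007] y [-0.033 -0.999  0.001] z [ 0.007 -0.001 -1.   ] q [-2.360e-01  7.110e-01  1.820e+00  1.000e-03  6.020e-01  1.368e+00] F [ 0.3 -0.1 -0.8] g 0.0141
shift units [-0.1  -0.06  0.57]
turn units [ 0.01 -0.08  0.02] alt [ 1.300e-01  2.000e-02 -3.598e+01] q6 1.37
```

```bash
python3 -m crank '0 -0.08 0 0 0 0.4 1;0 0 0 0 0 0.12 1;0 0 0 0 0 0.05 1' 25; python3 - <<'E'
from h import *
st()
E
```

```text
time: 14.72
position: [0.5269, -0.0127, 0.0043]
tool_rot: [1.0, -0.016, -0.003, 0.0]
ft_force: [-6.7, -2.1, 33.1]
grip_width: 0.014
t 14.72 pos [ 0.5269 -0.0127  0.0043] x [ 0.999 -0.033 -0.005] y [-0.033 -0.999  0.001] z [-0.005 -0.001 -1.   ] q [-0.235  0.757  1.82  -0.003  0.569  1.371] F [-6.7 -2.1 33.1] g 0.014
```

```bash
python3 -m crank '0 0 0 0 0 -0.05 0;0 0 0 0 0 0 0;0 0 0 0 0 -0.5 0;0 0 0 0 0 -1 0;0 0 0 0 0 -1 -0.1'; python3 - <<'E'
from h import *
st();w=cam("wrist","w7");togo([.5464,.1282,.08],88)
E
```

```text
time: 15.35
position: [0.5264, -0.0103, 0.1077]
tool_rot: [1.0, -0.015, -0.004, -0.0]
ft_force: [0.5, 0.0, 0.4]
grip_width: 0.0459
t 15.35 pos [ 0.5264 -0.0103  0.1077] x [ 1.    -0.029 -0.009] y [-0.029 -1.    -0.   ] z [-0.009  0.    -1.   ] q [-0.231  0.571  1.776 -0.002  0.804  1.37 ] F [0.5 0.  0.4] g 0.0459
shift units [ 0.32 -3.49  0.8 ]
turn units [ 0.02 -0.    0.07] alt [ 0.000e+00  3.000e-02 -3.593e+01] q6 1.37
```

View pics/w7.png

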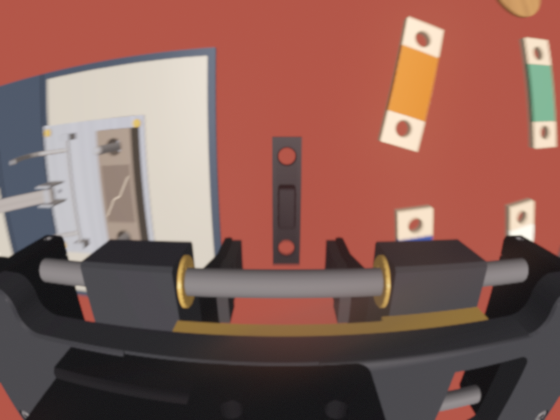

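```bash
python3 -m crank '0 0 0.07 0.1 -0.9 0 -0.1;0 0 0 0.1 -0.9 0.1 -0.1;0 0 0 0.1 -0.9 0.2 -0.1;0 0 0 0.05 -0.7 0.4 -0.1;0 0 0 0 0 0 -0.1'; python3 - <<'E'
from h import *
st();togo([.5464,.1282,.015],88)
E
```

```text
time: 16.02
position: [0.5514, 0.1292, 0.0861]
tool_rot: [1.0, -0.017, 0.004, 0.001]
ft_force: [0.1, -0.2, -0.1]
grip_width: 0.0479
t 16.02 pos [0.5514 0.1292 0.0861] x [ 0.999 -0.034  0.009] y [-0.034 -0.999  0.002] z [ 0.009 -0.003 -1.   ] q [ 0.034  0.639  1.701 -0.004  0.793  1.642] F [ 0.1 -0.2 -0.1] g 0.0479
shift units [-0.14  0.02  1.78]
turn units [ 0.03 -0.1   0.01] alt [  0.16   0.04 -35.99] q6 1.64
```

```bash
python3 -m crank '0 -0.1 0 -0.14 0 0.8 -0.1;0 0 0 -0.06 0 0.6 -0.1;0 0 0 -0.05 0 0.35 -0.1;0 0 0 0 0 0.05 -0.1'; python3 - <<'E'
from h import *
st();togo([.5464,.1282,.015],88)
E
```

```text
time: 16.52
position: [0.5434, 0.1279, 0.0138]
tool_rot: [1.0, -0.017, 0.002, 0.002]
ft_force: [-0.8, -0.5, -0.2]
grip_width: 0.0481
t 16.52 pos [0.5434 0.1279 0.0138] x [ 0.999 -0.033  0.004] y [-0.033 -0.999  0.003] z [ 0.004 -0.003 -1.   ] q [ 0.033  0.757  1.745 -0.005  0.635  1.641] F [-0.8 -0.5 -0.2] g 0.0481
shift units [ 0.07 -0.01 -0.03]
turn units [ 0.03 -0.05  0.02] alt [  0.08   0.05 -35.98] q6 1.64
```

```bash
python3 -m crank '0 -0.05 0 0.04 0 -0.03 1;0 0 0 0 0 0 1;0 0 0 0 0 0 1' 30; python3 - <<'E'
from h import *
st()
E
python3 -m crank '0 0 0 0 0 -0.3 1;0 0 0 0 0 -0.6 1;0 0 0 0 0 -0.8 1;0 0 0 0 0 -0.8 1'; python3 - <<'E'
from h import *
st();w=cam("wrist","w8");togo([.497,-.406,.1],88)
E
```

```text
time: 16.9
position: [0.547, 0.1274, 0.0169]
tool_rot: [1.0, -0.017, 0.002, 0.001]
ft_force: [-1.1, 0.5, 0.3]
grip_width: 0.0331
t 16.9 pos [0.547  0.1274 0.0169] x [ 0.999 -0.034  0.004] y [-0.034 -0.999  0.003] z [ 0.004 -0.003 -1.   ] q [ 0.031  0.754  1.735 -0.005  0.649  1.64 ] F [-1.1  0.5  0.3] g 0.0331
time: 17.4
position: [0.5449, 0.1277, 0.12]
tool_rot: [1.0, -0.017, -0.0, 0.002]
ft_force: [0.4, -0.8, -1.2]
grip_width: 0.0333
t 17.4 pos [0.5449 0.1277 0.12  ] x [ 0.999 -0.034 -0.001] y [-0.034 -0.999  0.003] z [-0.001 -0.003 -1.   ] q [ 0.032  0.582  1.69  -0.004  0.87   1.639] F [ 0.4 -0.8 -1.2] g 0.0333
shift units [-0.82 13.38  0.63]
turn units [ 0.03 -0.09  0.02] alt [  0.13   0.05 -35.98] q6 1.64
```

View pics/w8.png

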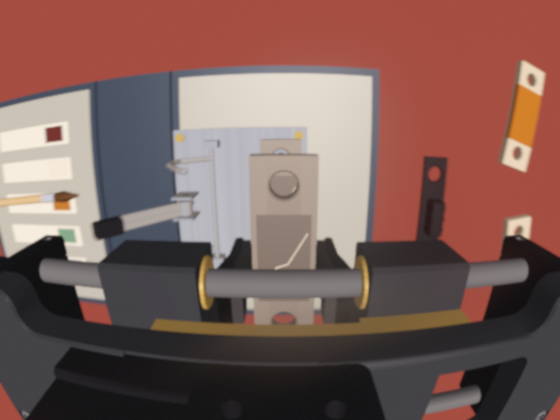

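```bash
python3 -m crank '0 0 0 0 0.95 0 1;0 0 0 0 0.95 0 1;0 0 0 0 0.95 0 1;0 0 0 0 0.95 0 1;0 0 0 0 0.95 0 1' ;python3 -m crank '0 0 0 -0.1 0.95 0 1;0 0 0 -0.1 0.95 0 1;0 0 0 -0.1 0.95 0 1;0 0 0 -0.1 0.95 0 1;0 0 0 -0.1 0.95 0 1' ; python3 - <<'E'
from h import *
st();w=cam("wrist","w9");togo([.497,-.406,.1],88)
print(find("tray",w,2))
E
```

```text
time: 18.08
position: [0.5432, -0.0639, 0.1306]
tool_rot: [1.0, -0.013, 0.009, 0.002]
ft_force: [0.0, 0.5, -1.0]
grip_width: 0.0336
time: 18.7
position: [0.5172, -0.2593, 0.1341]
tool_rot: [1.0, -0.013, 0.011, 0.003]
ft_force: [0.5, 0.5, -0.2]
grip_width: 0.0336
t 18.7 pos [ 0.5172 -0.2593  0.1341] x [ 0.999 -0.025  0.021] y [-0.026 -1.     0.005] z [ 0.021 -0.005 -1.   ] q [-0.663  0.574  1.649  0.011  0.898  0.927] F [ 0.5  0.5 -0.2] g 0.0336
shift units [-0.44  3.52  0.89]
turn units [ 0.12 -0.28  0.08] alt [  0.43   0.19 -35.92] q6 0.93
[(0.77, array([ 0.5228, -0.4182,  0.0018]))]
```

View pics/w9.png

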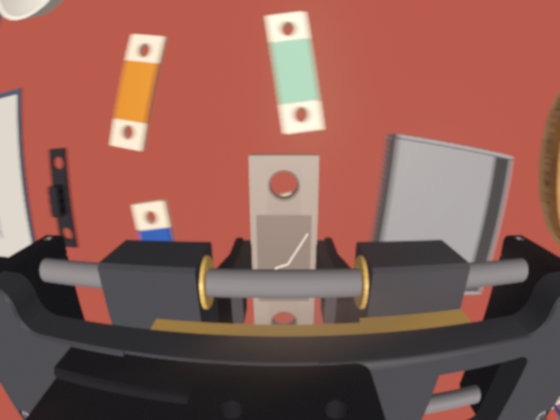

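```bash
python3 - <<'E'
from fit import *
w=cam("wrist"); 
uv=np.array([(390,135),(510,157),(479,292)])
print([plane(w,u,.032).round(4) for u in uv])
T=np.array([[.075,.065,.032],[.075,-.065,.032],[-.075,-.065,.032]])
print(fitpose([(w,T,uv)],[.5,-.41,0]))
E
```

```text
[array([ 0.5799, -0.3569,  0.032 ]), array([ 0.5636, -0.49  ,  0.032 ]), array([ 0.4187, -0.4729,  0.032 ])]
(array([ 0.49797745, -0.41542939, -0.1029228 ]), array([ 1.6928159 ,  0.73132941, -1.45215018, -2.4231168 , -0.72693499,
        1.71095921]))
```

```bash
python3 - <<'E'
from h import *
togo([.4985,-.411,.05],84)
E
python3 -m crank '0.1 -0.28 0.5 -0.15 0.95 0 1;0 0 0.4 -0.15 0.95 0 1;0 0 0 -0.1 0.95 0.4 1;0 0 0 -0.1 0.9 0.4 1;0 0 0 0 0 0.6 1'; python3 - <<'E'
from h import *
st();togo([.4985,-.411,.02],84)
E
```

```text
shift units [-0.41  3.77  2.11]
turn units [ 0.05 -0.26  0.87] alt [  0.39   0.08 -35.13] q6 0.93
time: 19.48
position: [0.4869, -0.406, 0.0799]
tool_rot: [0.999, -0.052, -0.0, -0.002]
ft_force: [-0.5, 1.1, -1.1]
grip_width: 0.0334
t 19.48 pos [ 0.4869 -0.406   0.0799] x [ 0.995 -0.103 -0.   ] y [-0.103 -0.995 -0.003] z [-0.     0.003 -1.   ] q [-0.872  0.719  1.517  0.003  0.908  0.8  ] F [-0.5  1.1 -1.1] g 0.0334
shift units [0.3 0.1 1.5]
turn units [-0.04  0.    0.02] alt [-1.000e-02 -6.000e-02 -3.598e+01] q6 0.8
```

```bash
python3 -m crank '0 0 0 0.3 0.1 0.8 1;0 0 0 0 0 0.6 1;0 0 0 0 0 0.15 1;0 0 0 0 0 0 1'; python3 - <<'E'
from h import *
st()
E
```

```text
time: 19.98
position: [0.4986, -0.4054, 0.0155]
tool_rot: [0.999, -0.05, -0.002, -0.004]
ft_force: [-0.6, 0.0, -1.1]
grip_width: 0.0334
t 19.98 pos [ 0.4986 -0.4054  0.0155] x [ 0.995 -0.1   -0.004] y [-0.1   -0.995 -0.008] z [-0.003  0.009 -1.   ] q [-0.858  0.823  1.51   0.004  0.817  0.81 ] F [-0.6  0.  -1.1] g 0.0334
```

Release and go back for the second old tile, looking from above on the way.

```bash
python3 -m crank '0 0 0 0 0 0.05 -0.02;0 0 0 0 0 0 -0.02;0 0 0 0 0 -0.4 -0.02;0 0 0 0 0 -0.9 -0.02;0 0 0 0 0 -1 -0.02'; python3 -m crank '0 0 0 -0.3 0 -0.9 -0.05'; python3 - <<'E'
from h import *
st();w=cam("wrist","w10");s=cam("side","s10");togo([.5464,.1282,.12],88)
E
```

```text
time: 20.6
position: [0.499, -0.4056, 0.1107]
tool_rot: [0.999, -0.05, -0.002, -0.004]
ft_force: [0.1, -0.8, -0.0]
grip_width: 0.0442
time: 20.72
position: [0.4881, -0.4055, 0.15]
tool_rot: [0.999, -0.05, -0.0, -0.003]
ft_force: [0.9, -0.5, 0.2]
grip_width: 0.0454
t 20.73 pos [ 0.4881 -0.4055  0.15  ] x [ 0.995 -0.099 -0.001] y [-0.099 -0.995 -0.006] z [-0.     0.006 -1.   ] q [-0.871  0.626  1.471  0.004  1.05   0.798] F [ 0.9 -0.5  0.2] g 0.0454
shift units [  0.09 -13.47   0.84]
turn units [-0.   -0.05 -0.75] alt [-0.07  0.   35.25] q6 0.8
```

View pics/w10.png

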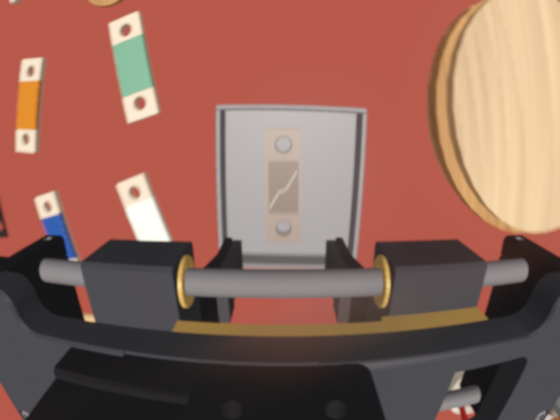

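```bash
python3 -m crank '0 0 -0.4 0.05 -0.98 0 -0.1;0 0 -0.35 0.05 -0.98 0 -0.1;0 0 0 0 -0.98 0 -0.1;0 0 0 0 -0.98 0 -0.1;0 0 0 0 -0.98 0 -0.1' 30;python3 -m crank '0 0 0 0 -0.98 0 -0.1;0 0 0 0 -0.98 0 -0.1;0 0 0 0 -0.98 0 -0.1;0 0 0 0 -0.98 0 -0.1;0 0 0 0 -0.98 0 -0.1' ; python3 - <<'E'
from h import *
st();togo([.5464,.1282,.12],88)
E
```

```text
time: 21.45
position: [0.5048, -0.2115, 0.1571]
tool_rot: [1.0, -0.02, 0.006, 0.003]
ft_force: [0.9, -0.4, -0.1]
grip_width: 0.0478
time: 22.08
position: [0.513, -0.0095, 0.158]
tool_rot: [1.0, -0.021, 0.008, 0.004]
ft_force: [0.7, -0.2, 0.9]
grip_width: 0.0476
t 22.07 pos [ 0.513  -0.0095  0.158 ] x [ 0.999 -0.042  0.016] y [-0.042 -0.999  0.007] z [ 0.016 -0.008 -1.   ] q [-0.234  0.466  1.788 -0.005  0.869  1.382] F [ 0.7 -0.2  0.9] g 0.0476
shift units [ 0.67 -3.48  0.94]
turn units [ 0.08 -0.19 -0.08] alt [-0.29 -0.13 35.92] q6 1.38
```

```bash
python3 -m crank '0.08 -0.2 -0.08 0.2 -0.9 0.2 -0.1;0 0 0 0.2 -0.9 0.3 -0.1;0 0 0 0.2 -0.9 0.3 -0.1;0 0 0 0.05 -0.75 0.5 -0.1;0 0 0 0 0 0.5 -0.1'; python3 - <<'E'
from h import *
st();w=cam("wrist","w11");togo([.5464,.1282,.0085],88)
E
```

```text
time: 22.7
position: [0.5471, 0.1352, 0.088]
tool_rot: [1.0, -0.016, 0.004, -0.0]
ft_force: [-0.7, -0.2, -0.7]
grip_width: 0.0479
t 22.7 pos [0.5471 0.1352 0.088 ] x [ 0.999 -0.032  0.007] y [-0.032 -0.999 -0.001] z [ 0.008  0.    -1.   ] q [0.044 0.634 1.706 0.    0.794 1.646] F [-0.7 -0.2 -0.7] g 0.0479
shift units [0.03 0.15 1.93]
turn units [-0.   -0.03  0.03] alt [  0.05  -0.   -35.97] q6 1.65
```

View pics/w11.png

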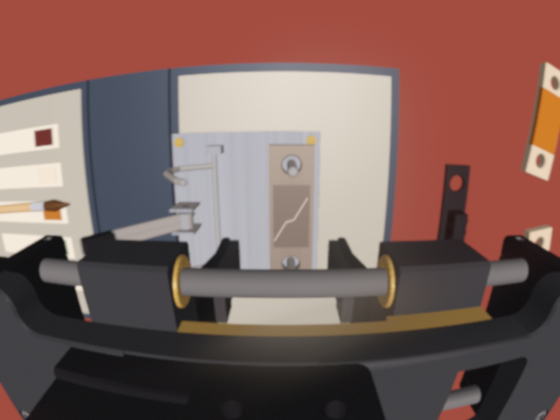

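```bash
python3 -m crank '0 -0.05 0 -0.05 0.17 0.7 -0.1;0 0 0 -0.05 0 0.6 -0.1;0 0 0 -0.03 0 0.25 -0.1;0 0 0 0 0 0.05 -0.1'; python3 - <<'E'
from h import *
st();togo([.5464,.1282,.0095],88)
E
```

```text
time: 23.25
position: [0.5414, 0.1273, 0.022]
tool_rot: [1.0, -0.017, 0.001, -0.0]
ft_force: [0.1, -0.5, 0.4]
grip_width: 0.048
t 23.25 pos [0.5414 0.1273 0.022 ] x [ 0.999 -0.033  0.001] y [-0.033 -0.999 -0.   ] z [ 0.001  0.    -1.   ] q [0.03  0.741 1.747 0.    0.652 1.634] F [ 0.1 -0.5  0.4] g 0.048
shift units [ 0.12 -0.03  0.31]
turn units [-0.   -0.01  0.02] alt [ 2.000e-02 -1.000e-02 -3.598e+01] q6 1.63
```

```bash
python3 -m crank '0 0 0 0.1 -0.03 0.25 -0.1;0 0 0 0.05 0 0.08 -0.1'; python3 - <<'E'
from h import *
st();togo([.5464,.1282,.0095],88)
E
```

```text
time: 23.5
position: [0.5492, 0.1283, 0.0097]
tool_rot: [1.0, -0.017, 0.002, -0.0]
ft_force: [0.2, -0.1, 0.1]
grip_width: 0.0479
t 23.5 pos [0.5492 0.1283 0.0097] x [ 0.999 -0.034  0.005] y [-0.033 -0.999 -0.001] z [ 0.005  0.    -1.   ] q [0.031 0.768 1.732 0.    0.637 1.635] F [ 0.2 -0.1  0.1] g 0.0479
shift units [-0.07  0.    0.01]
turn units [-0.01 -0.05  0.02] alt [ 8.000e-02 -1.000e-02 -3.598e+01] q6 1.64
```

```bash
python3 -m crank '0 0 0 -0.08 0 0.06 -0.1;0 0 0 0 0 0 1;0 0 0 0 0 0 1;0 0 0 0 0 0 1' 30; python3 - <<'E'
from h import *
st()
E
python3 -m crank '0 0 0 0 0 -0.3 1;0 0 0 0 0 -0.6 1;0 0 0 0 0 -0.8 1;0 0 0 0 0 -0.9 1'; python3 - <<'E'
from h import *
st();w=cam("wrist","w12");togo([.4985,-.415,.1],84)
E
```

```text
time: 24.0
position: [0.5465, 0.1285, 0.0078]
tool_rot: [1.0, -0.017, 0.003, -0.0]
ft_force: [-0.1, -0.3, -1.0]
grip_width: 0.0332
t 24.0 pos [0.5465 0.1285 0.0078] x [ 0.999 -0.033  0.006] y [-0.033 -0.999 -0.001] z [ 0.006  0.    -1.   ] q [0.032 0.769 1.74  0.    0.626 1.636] F [-0.1 -0.3 -1. ] g 0.0332
time: 24.5
position: [0.5436, 0.1283, 0.1138]
tool_rot: [1.0, -0.017, -0.0, -0.0]
ft_force: [0.4, -0.2, -0.0]
grip_width: 0.0334
t 24.5 pos [0.5436 0.1283 0.1138] x [ 0.999 -0.033 -0.001] y [-0.033 -0.999 -0.   ] z [-0.001  0.    -1.   ] q [0.032 0.59  1.698 0.    0.854 1.636] F [ 0.4 -0.2 -0. ] g 0.0334
shift units [-0.76 13.62  0.45]
turn units [-0.01 -0.1   0.82] alt [ 1.500e-01 -2.000e-02 -3.518e+01] q6 1.64
```

View pics/w12.png

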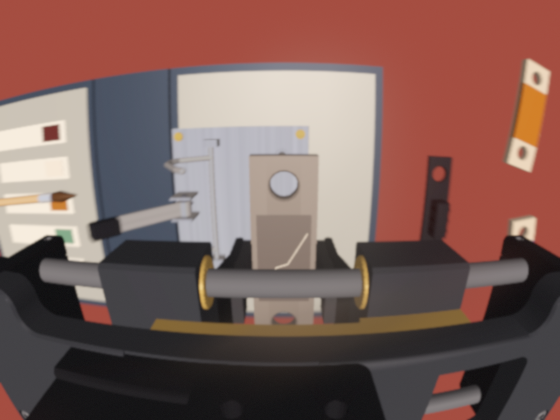

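```bash
python3 -m crank '0 0 0 -0.05 0.98 0 1;0 0 0 -0.05 0.98 0 1;0 0 0 -0.05 0.98 0 1;0 0 0 -0.05 0.98 0 1;0 0 0 -0.05 0.98 0 1' ;python3 -m crank '0 0 0.2 -0.05 0.98 0 1;0 0 0.2 -0.05 0.98 0 1;0 0 0.2 -0.05 0.98 0 1;0 0 0.2 -0.05 0.98 0 1;0 0 0 -0.05 0.98 0 1' ;  python3 -m crank '0 -0.2 0 -0.05 0.98 0 1;0 0 0 -0.05 0.98 0 1;0 0 0 -0.05 0.9 0 1;0 0 0 0 0 0 1'; python3 - <<'E'
from h import *
st();togo([.4985,-.417,.025],84)
E
```

```text
time: 25.18
position: [0.5328, -0.0695, 0.1247]
tool_rot: [1.0, -0.013, 0.01, 0.0]
ft_force: [-0.1, -0.4, -0.5]
grip_width: 0.0332
time: 25.8
position: [0.5098, -0.2711, 0.1282]
tool_rot: [0.999, -0.049, 0.012, 0.001]
ft_force: [0.3, 0.5, -0.8]
grip_width: 0.0336
time: 26.3
position: [0.4911, -0.3917, 0.131]
tool_rot: [0.999, -0.051, 0.005, 0.002]
ft_force: [0.3, 0.1, -0.5]
grip_width: 0.0334
t 26.3 pos [ 0.4911 -0.3917  0.131 ] x [ 0.995 -0.102  0.01 ] y [-0.102 -0.995  0.004] z [ 0.01  -0.005 -1.   ] q [-0.853  0.637  1.514  0.005  0.98   0.818] F [ 0.3  0.1 -0.5] g 0.0334
shift units [0.22 0.6  2.66]
turn units [ 0.05 -0.12  0.03] alt [  0.19   0.07 -35.97] q6 0.82
```

```bash
python3 -m crank '0 -0.12 0 0.2 0.6 0.9 1;0 0 0 0 0 0.9 1;0 0 0 0 0 0.7 1;0 0 0 0 0 0.2 1;0 0 0 0 0 0 1'; python3 - <<'E'
from h import *
st()
E
```

```text
time: 26.92
position: [0.4981, -0.4145, 0.0241]
tool_rot: [0.999, -0.051, 0.001, 0.002]
ft_force: [-0.3, 0.8, 0.4]
grip_width: 0.0333
t 26.93 pos [ 0.4981 -0.4145  0.0241] x [ 0.995 -0.101  0.001] y [-0.101 -0.995  0.004] z [ 0.001 -0.004 -1.   ] q [-0.865  0.812  1.503 -0.002  0.823  0.808] F [-0.3  0.8  0.4] g 0.0333
```

Release, rise, and view the tiles with wrist and top cameras.

```bash
python3 -m crank '0 0 0 0 0 0.03 0;0 0 0 0 0 0 0;0 0 0 0 0 -0.4 0;0 0 0 0 0 -0.9 0;0 0 0 0 0 -1 0'; python3 -m crank '0 0 0 -0.4 -0.9 -0.8 0;0 0 0 -0.4 -0.9 -0.5 0'; python3 - <<'E'
from h import *
st();w=cam("wrist","w13");t=cam("top","t13")
for n in "blue green amber white".split(): print(n,find("tile_"+n,w,2),find("tile_"+n,t,1))
E
```

```text
time: 27.55
position: [0.4984, -0.4137, 0.1207]
tool_rot: [0.999, -0.05, 0.001, 0.002]
ft_force: [0.7, -0.0, 0.5]
grip_width: 0.0436
time: 27.8
position: [0.4759, -0.3421, 0.1794]
tool_rot: [0.999, -0.052, 0.006, 0.007]
ft_force: [-0.5, 0.5, -0.8]
grip_width: 0.0435
t 27.8 pos [ 0.4759 -0.3421  0.1794] x [ 0.995 -0.103  0.013] y [-0.103 -0.995  0.014] z [ 0.011 -0.015 -1.   ] q [-0.813  0.521  1.59  -0.003  1.011  0.863] F [-0.5  0.5 -0.8] g 0.0435
blue [(0.89, array([ 0.4833, -0.1363,  0.0063])), (0.35, array([ 0.5264, -0.0203,  0.0037]))] [(0.95, array([ 0.4702, -0.13  ,  0.0101]))]
green [(0.94, array([ 0.635 , -0.2196,  0.0103])), (0.69, array([ 0.4831, -0.2596,  0.0098]))] [(0.98, array([ 0.6382, -0.2217,  0.0103]))]
amber [(0.68, array([ 0.6309, -0.1231,  0.013 ])), (0.35, array([ 0.4979, -0.415 ,  0.0205]))] [(0.62, array([ 0.6273, -0.1227,  0.0079]))]
white [(0.7, array([ 0.4769, -0.2597,  0.0117]))] []
```

View pics/w13.png

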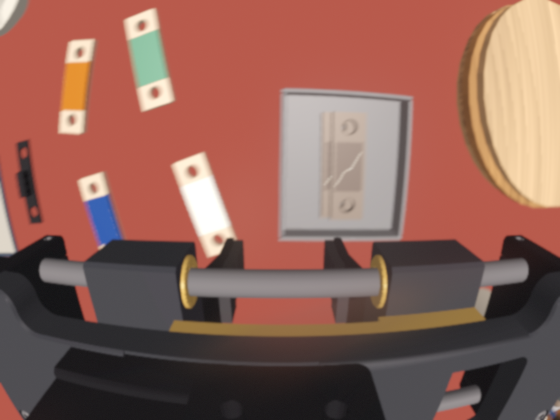

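View pics/t13.png

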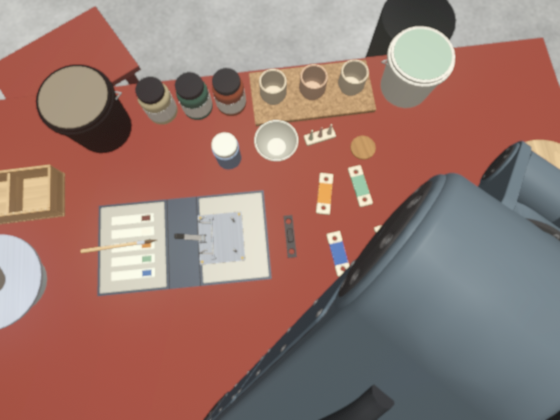

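```bash
python3 - <<'E'
from h import *
w=cam("wrist"); c=w["img"][140:262,160:250]; cv2.imwrite("pics/c13.png",cv2.resize(c,None,fx=5,fy=4.8,interpolation=cv2.INTER_CUBIC)[:,:,::-1])
c=w["img"][0:140,40:190]; cv2.imwrite("pics/c13b.png",cv2.resize(c,None,fx=4,fy=4,interpolation=cv2.INTER_CUBIC)[:,:,::-1])
E
```

```text
(no output)
```

View pics/c13.png

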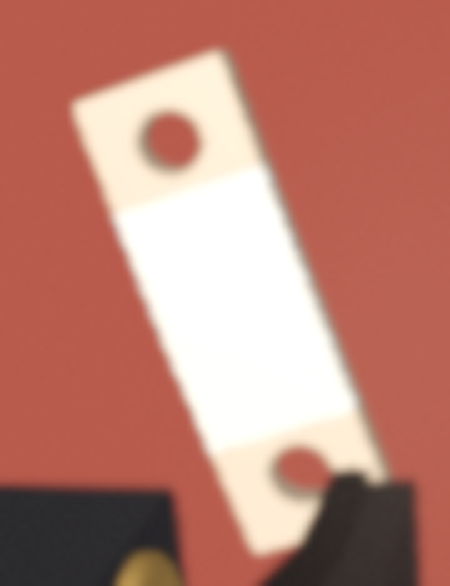

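View pics/c13b.png

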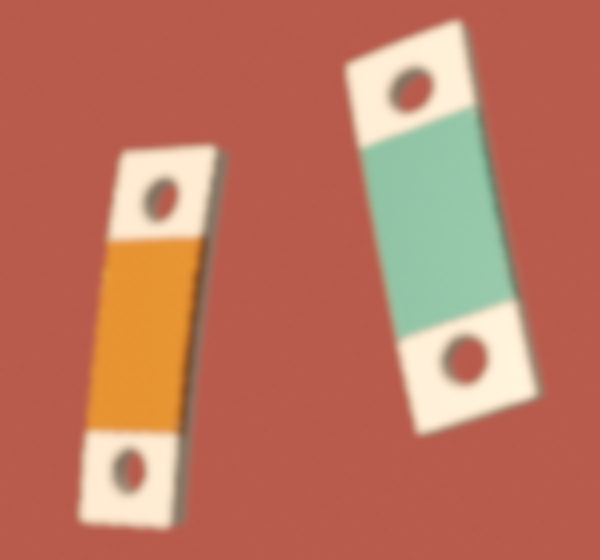

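```bash
cat >> fit.py <<'E'
def tile(w,uv1,uv2):
    a=plane(w,uv1,.009);b=plane(w,uv2,.009);d=b-a;L=np.hypot(d[0],d[1])
    yaw=np.rad2deg(np.arctan2(d[1],d[0]))%180; print("holes",a.round(4),b.round(4),"len",L.round(4),"centre",((a+b)/2).round(4),"long axis yaw",yaw.round(1),"jaw yaw",((yaw+90)%180).round(1))
    return (a+b)/2,(yaw+90)%180
E
python3 - <<'E'
from fit import *
w=cam("wrist")
print("white");c,y=tile(w,np.array([171,140])/[5,4.8]+[160,140],np.array([300,471])/[5,4.8]+[160,140])
togo([c[0],c[1],.08],y)
print("amber");tile(w,np.array([162,199])/4+[40,0],np.array([130,471])/4+[40,0])
print("green");tile(w,np.array([412,90])/4+[40,0],np.array([465,359])/4+[40,0])
E
```

```text
white
holes [ 0.5098 -0.2551  0.009 ] [ 0.4317 -0.271   0.009 ] len 0.0797 centre [ 0.4707 -0.263   0.009 ] long axis yaw 11.5 jaw yaw 101.5
shift units [-0.34 -1.98  2.35]
turn units [ 0.13 -0.07 -3.49] alt [-0.1  -0.18 32.51] q6 0.86
amber
holes [ 0.669  -0.1322  0.009 ] [ 0.5913 -0.1125  0.009 ] len 0.0802 centre [ 0.6301 -0.1224  0.009 ] long axis yaw 165.7 jaw yaw 75.7
green
holes [ 0.6786 -0.2153  0.009 ] [ 0.5994 -0.2246  0.009 ] len 0.0797 centre [ 0.639  -0.2199  0.009 ] long axis yaw 6.7 jaw yaw 96.7
```

```bash
python3 -m crank '0.13 -0.07 -0.9 -0.1 -0.7 0.6 -0.1;0 0 -0.9 -0.1 -0.7 0.6 -0.1;0 0 -0.9 -0.1 -0.6 0.6 -0.1;0 0 -0.8 0 0 0.3 -0.1;0 0 0 0 0 0 -0.1'; python3 - <<'E'
from h import *
st();togo([.4707,-.263,.008],101.5)
E
```

```text
time: 29.02
position: [0.4663, -0.2625, 0.087]
tool_rot: [0.995, 0.104, 0.001, -0.0]
ft_force: [-0.4, -0.5, -0.9]
grip_width: 0.0477
t 29.02 pos [ 0.4663 -0.2625  0.087 ] x [0.978 0.208 0.002] y [ 0.208 -0.978 -0.   ] z [ 0.001  0.001 -1.   ] q [-0.723  0.611  1.774  0.002  0.755  0.638] F [-0.4 -0.5 -0.9] g 0.0477
shift units [0.1  0.04 1.98]
turn units [-0.   -0.02  0.1 ] alt [ 3.00e-02 -1.00e-02 -3.59e+01] q6 0.64
```

```bash
python3 -m crank '0 0 0.1 0.08 0.04 0.9 -0.1;0 0 0 0 0 0.75 -0.1;0 0 0 0 0 0.3 -0.1;0 0 0 0 0 0.05 -0.1'; python3 - <<'E'
from h import *
st();togo([.4707,-.263,.005],101.5)
E
```

```text
time: 29.52
position: [0.4732, -0.2672, 0.0073]
tool_rot: [0.995, 0.097, 0.003, 0.003]
ft_force: [0.1, 0.6, 0.1]
grip_width: 0.0482
t 29.52 pos [ 0.4732 -0.2672  0.0073] x [0.981 0.193 0.006] y [ 0.193 -0.981  0.006] z [ 0.007 -0.004 -1.   ] q [-0.721  0.758  1.788  0.003  0.587  0.654] F [0.1 0.6 0.1] g 0.0482
shift units [-0.04 -0.12  0.06]
turn units [ 0.07 -0.07 -0.07] alt [-0.11 -0.1  35.93] q6 0.65
```

```bash
python3 -m crank '0.07 -0.07 0 -0.05 -0.12 0.06 -0.1;0 0 0 0 0 0 1;0 0 0 0 0 0 1;0 0 0 0 0 0 1' 30; python3 - <<'E'
from h import *
st()
E
python3 -m crank '0 0 0 0 0 -0.4 1;0 0 0 0 0 -0.8 1;0 0 0 0 0 -0.9 1;0 0 0 0 0 -0.5 1'; python3 - <<'E'
from h import *
st();w=cam("wrist","w14");togo([.5464,.1282,.1],88)
E
```

```text
time: 30.02
position: [0.4715, -0.2638, 0.0074]
tool_rot: [0.995, 0.097, 0.001, 0.001]
ft_force: [0.1, -0.1, -0.8]
grip_width: 0.0327
t 30.02 pos [ 0.4715 -0.2638  0.0074] x [0.981 0.193 0.003] y [ 0.193 -0.981  0.003] z [ 0.003 -0.002 -1.   ] q [-7.170e-01  7.570e-01  1.793e+00  1.000e-03  5.880e-01  6.590e-01] F [ 0.1 -0.1 -0.8] g 0.0327
time: 30.52
position: [0.4705, -0.263, 0.1159]
tool_rot: [0.995, 0.097, 0.001, 0.001]
ft_force: [0.4, -0.2, -0.4]
grip_width: 0.0325
t 30.52 pos [ 0.4705 -0.263   0.1159] x [0.981 0.192 0.001] y [ 0.192 -0.981  0.001] z [ 0.002 -0.001 -1.   ] q [-0.717  0.567  1.747  0.     0.826  0.66 ] F [ 0.4 -0.2 -0.4] g 0.0325
shift units [ 3.72 -9.26  0.42]
turn units [ 0.04 -0.05  2.62] alt [  0.07   0.07 -33.38] q6 0.66
```

View pics/w14.png

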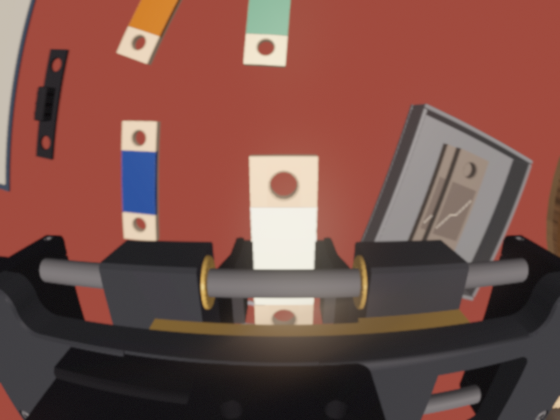

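```bash
python3 -m crank '0 0 0 0 0 0.8 1;0 0 0 0 0 0.8 1;0 0 0 0 0 0.7 1;0 0 0 0 0 0.35 1;0 0 0 0 0 0.08 1'; python3 -m crank '0 0 0 0 0 0 0;0 0 0 0 0 0 0';python3 - <<'E'
from h import *
st()
E
```

```text
time: 31.2
position: [0.4749, -0.2666, 0.0106]
tool_rot: [0.995, 0.097, 0.006, 0.006]
ft_force: [0.3, 0.4, -1.1]
grip_width: 0.0328
time: 31.45
position: [0.4757, -0.2672, 0.0119]
tool_rot: [0.995, 0.097, 0.006, 0.007]
ft_force: [0.1, -0.7, -0.3]
grip_width: 0.0418
t 31.45 pos [ 0.4757 -0.2672  0.0119] x [0.981 0.193 0.012] y [ 0.193 -0.981  0.014] z [ 0.014 -0.012 -1.   ] q [-7.17e-01  7.49e-01  1.79e+00  1.00e-03  5.84e-01  6.59e-01] F [ 0.1 -0.7 -0.3] g 0.0418
```

```bash
python3 -m crank '0.14 -0.14 0 0 0 0.15 0;0 0 0 0 0 0.1 0;0 0 0 0 0 0.05 0'; python3 - <<'E'
from h import *
st();togo([.4749,-.2664,.004],101.5)
E
```

```text
time: 31.82
position: [0.4769, -0.2682, 0.0008]
tool_rot: [0.995, 0.097, 0.001, 0.002]
ft_force: [0.3, 0.9, -0.7]
grip_width: 0.0438
t 31.82 pos [ 0.4769 -0.2682  0.0008] x [0.981 0.193 0.001] y [ 0.193 -0.981  0.004] z [ 0.002 -0.004 -1.   ] q [-0.715  0.773  1.776 -0.004  0.588  0.664] F [ 0.3  0.9 -0.7] g 0.0438
shift units [-0.04 -0.05 -0.08]
turn units [ 0.05 -0.01 -0.08] alt [-2.000e-02 -8.000e-02  3.592e+01] q6 0.66
```

```bash
python3 -m crank '0.05 0 0 -0.05 -0.06 -0.1 0;0 0 0 0 0 0 1;0 0 0 0 0 0 1;0 0 0 0 0 0 1' 30; python3 - <<'E'
from h import *
st()
E
python3 -m crank '0 0 0 0 0 -0.4 1;0 0 0 0 0 -0.8 1;0 0 0 0 0 -0.9 1;0 0 0 0 0 -0.7 1'; python3 - <<'E'
from h import *
st();w=cam("wrist","w15");togo([.5464,.1282,.1],88)
c=w["img"][140:240,235:335]; cv2.imwrite("pics/c15.png",cv2.resize(c,None,fx=6,fy=6,interpolation=cv2.INTER_CUBIC)[:,:,::-1])
E
```

```text
time: 32.33
position: [0.474, -0.2658, 0.0049]
tool_rot: [0.995, 0.097, 0.0, -0.0]
ft_force: [-0.1, -0.4, -0.3]
grip_width: 0.0337
t 32.33 pos [ 0.474  -0.2658  0.0049] x [0.981 0.193 0.   ] y [ 0.193 -0.981 -0.001] z [ 0.     0.001 -1.   ] q [-0.717  0.764  1.782  0.002  0.596  0.658] F [-0.1 -0.4 -0.3] g 0.0337
time: 32.83
position: [0.4727, -0.2649, 0.1204]
tool_rot: [0.995, 0.097, -0.001, -0.002]
ft_force: [-0.1, -0.0, -0.6]
grip_width: 0.0334
t 32.83 pos [ 0.4727 -0.2649  0.1204] x [ 0.981  0.193 -0.003] y [ 0.193 -0.981 -0.005] z [-0.003  0.004 -1.   ] q [-7.180e-01  5.640e-01  1.732e+00  1.000e-03  8.510e-01  6.580e-01] F [-0.1 -0.  -0.6] g 0.0334
shift units [ 3.67 -9.33  0.6 ]
turn units [ 0.   -0.02  2.62] alt [ 3.000e-02  0.000e+00 -3.338e+01] q6 0.66
```

View pics/c15.png

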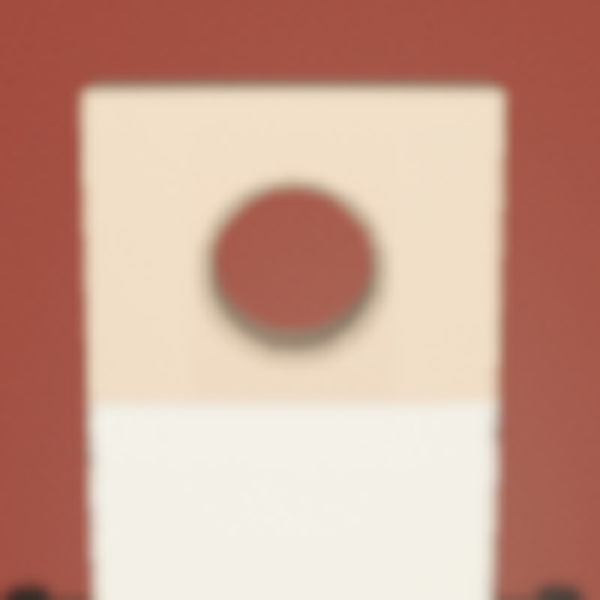

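```bash
cat >> fit.py <<'E'
def held(w,uv,ztool):
    o=robot.get_obs();r=R.from_quat(o["tool_rot"])
    c=r.inv().apply(np.array(w["xyz"])-o["position"]); d=r.inv().apply(ray(w,uv))
    return c+d*(ztool-c[2])/d[2]
F=np.array([.5464,.1282])
E
python3 - <<'E'
from fit import *
w=cam("wrist")
h=held(w,(284.2,184.6),-.0041);print("hole in tool",h.round(4))
print("edge",held(w,(284,140+88/6),-.0041).round(4))
E
```

```text
hole in tool [ 0.0396  0.0015 -0.0041]
edge [ 0.0547  0.0015 -0.0041]
```

```bash
python3 -m crank '0 0 0.5 0.35 -0.96 0 1;0 0 0.5 0.32 -0.96 0 1;0 0 0.5 0.27 -0.96 0 1;0 0 0.5 0.23 -0.96 0 1;0 0 0.5 0.2 -0.96 0 1';python3 -m crank '0 0 0 0.2 -0.96 0 1;0 0 0 0.2 -0.96 0 1;0 0 0 0.2 -0.96 0 1;0 0 0 0.2 -0.96 0 1;0 0 0 0.1 -0.5 0 1'; python3 - <<'E'
from fit import *
st();togo([.5464,.1287,.1],88)
for i in range(3):
    w=cam("wrist");o=robot.get_obs();r=R.from_quat(o["tool_rot"]);print(r.inv().apply(w["xyz"]-o["position"]).round(4),(r.inv()*R.from_quat(w["attitude"])).as_rotvec().round(4))
E
```

```text
time: 33.55
position: [0.5091, -0.0671, 0.1216]
tool_rot: [1.0, -0.019, 0.001, 0.001]
ft_force: [1.4, -0.2, -1.6]
grip_width: 0.0329
time: 34.17
position: [0.5496, 0.1126, 0.1189]
tool_rot: [1.0, -0.018, -0.002, 0.0]
ft_force: [0.7, 0.0, -1.5]
grip_width: 0.0333
t 34.17 pos [0.5496 0.1126 0.1189] x [ 0.999 -0.037 -0.003] y [-0.037 -0.999  0.001] z [-0.003 -0.001 -1.   ] q [ 3.000e-03  5.860e-01  1.686e+00 -1.000e-03  8.730e-01  1.612e+00] F [ 0.7  0.  -1.5] g 0.0333
shift units [-0.09 -0.4   0.47]
turn units [ 0.01  0.04 -0.02] alt [ 6.000e-02 -2.000e-02  3.598e+01] q6 1.61
[ 0.0714  0.003  -0.1629] [-0.2096 -0.2087  1.563 ]
[ 7.19e-02 -1.00e-04 -1.63e-01] [-0.2063 -0.2096  1.5627]
[ 7.18e-02  1.00e-04 -1.63e-01] [-0.2069 -0.209   1.5613]
```

```bash
python3 -m crank '0 0.04 0 -0.09 -0.4 0.4 1;0 0 0 0 0 0.3 1;0 0 0 0 0 0 1'; python3 - <<'E'
from fit import *
st();w=cam("wrist");w=cam("wrist","w16");togo([.5464,.1285,.06],88);
c=w["img"][140:340,225:345]; cv2.imwrite("pics/c16.png",cv2.resize(c,None,fx=4,fy=3,interpolation=cv2.INTER_CUBIC)[:,:,::-1])
E
```

```text
time: 34.7
position: [0.5455, 0.1244, 0.0895]
tool_rot: [1.0, -0.019, -0.001, 0.001]
ft_force: [-0.4, -0.9, -0.1]
grip_width: 0.0331
t 34.7 pos [0.5455 0.1244 0.0895] x [ 0.999 -0.039 -0.002] y [-0.039 -0.999  0.003] z [-0.002 -0.003 -1.   ] q [ 0.026  0.63   1.708 -0.004  0.805  1.638] F [-0.4 -0.9 -0.1] g 0.0331
shift units [-0.   -0.1   0.76]
turn units [ 0.03 -0.   -0.05] alt [-1.000e-02 -5.000e-02  3.595e+01] q6 1.64
```

View pics/w16.png

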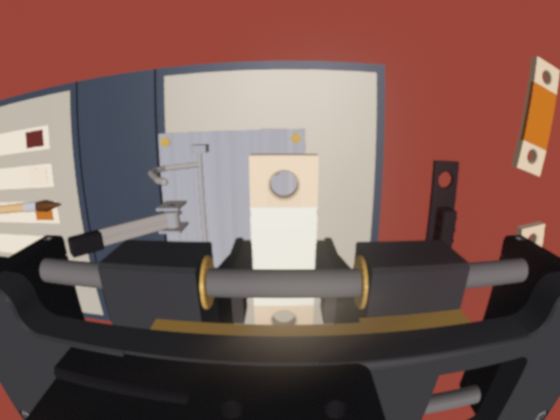

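View pics/c16.png

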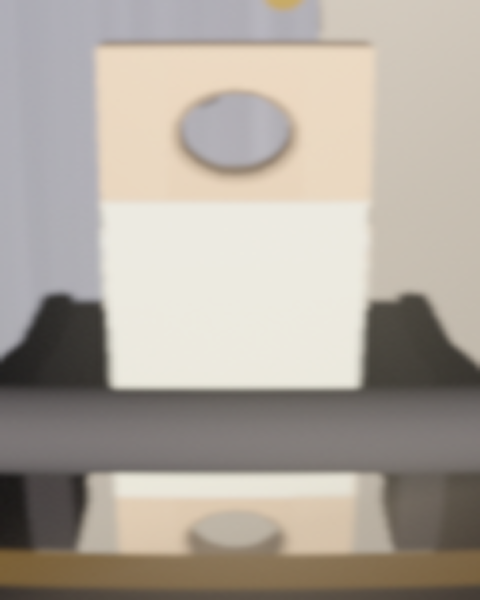

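```bash
python3 -m crank '0 0 -0.05 0 -0.12 0.4 1;0 0 0 0 0 0.25 1;0 0 0 0 0 0 1'; python3 - <<'E'
from fit import *
w=cam("wrist");st();w=cam("wrist","w17");togo([.5464,.1285,.06],88);
c=w["img"][140:240,235:335]; cv2.imwrite("pics/c17.png",cv2.resize(c,None,fx=6,fy=6,interpolation=cv2.INTER_CUBIC)[:,:,::-1])
# predicted post-top pixel
print("post a",proj(w,[[F[0]+.04*.9994,F[1]-.04*.0348,.05]]))
E
```

```text
time: 35.17
position: [0.5474, 0.1285, 0.0633]
tool_rot: [1.0, -0.018, 0.001, 0.001]
ft_force: [0.5, -0.0, -1.2]
grip_width: 0.033
t 35.23 pos [0.5476 0.1286 0.0636] x [ 0.999 -0.036  0.002] y [-0.036 -0.999  0.003] z [ 0.002 -0.003 -1.   ] q [ 0.034  0.675  1.717 -0.004  0.748  1.643] F [-0.8 -0.1 -1.2] g 0.0334
shift units [-0.04  0.    0.1 ]
turn units [ 0.03 -0.04 -0.01] alt [-0.06 -0.05 35.99] q6 1.64
post a [[281.82532826 180.80283368]]
```

View pics/c17.png

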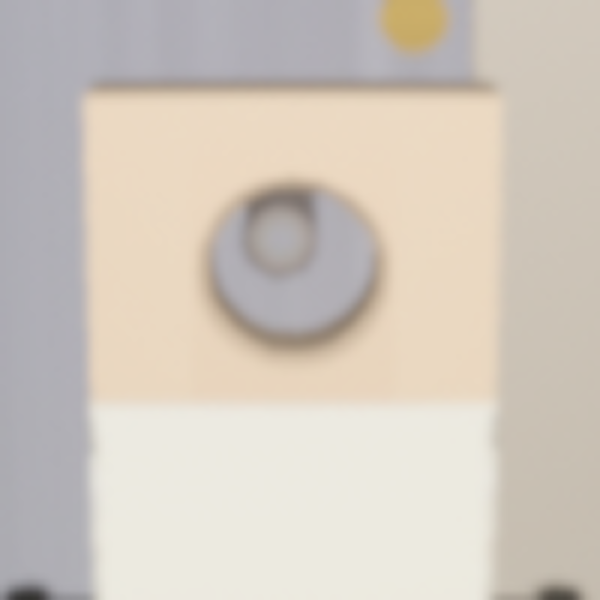

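```bash
python3 - <<'E'
from fit import *
w=cam("wrist")
print(held(w,(282,180.2),.0136).round(4),held(w,(284.2,184.3),-.0041).round(4))
E
```

```text
[0.039  0.0005 0.0136] [ 0.0402  0.0017 -0.0041]
```

```bash
python3 -m crank '0.03 -0.04 0 -0.04 -0.04 0.3 1;0 0 0 0 0 0.2 1'; python3 - <<'E'
from fit import *
st();togo([.5464,.1295,.03],88)
E
```

```text
time: 35.58
position: [0.5474, 0.1305, 0.0442]
tool_rot: [1.0, -0.018, 0.001, -0.0]
ft_force: [-0.4, -0.8, -0.1]
grip_width: 0.0335
t 35.58 pos [0.5474 0.1305 0.0442] x [ 0.999 -0.035  0.003] y [-0.035 -0.999 -0.   ] z [ 0.003  0.    -1.   ] q [0.035 0.707 1.724 0.    0.707 1.641] F [-0.4 -0.8 -0.1] g 0.0335
shift units [-0.02  0.03  0.36]
turn units [-0.   -0.03 -0.01] alt [-5.000e-02  1.000e-02  3.599e+01] q6 1.64
```

```bash
python3 -m crank '0 -0.03 0 -0.04 0.03 0.3 1;0 0 0 -0.02 0 0.2 1;0 0 0 0 0 0 1'; python3 - <<'E'
from fit import *
st();togo([.5464,.1295,.015],88)
E
```

```text
time: 35.95
position: [0.5439, 0.1293, 0.0215]
tool_rot: [1.0, -0.018, -0.001, -0.0]
ft_force: [-0.4, -0.2, -0.1]
grip_width: 0.033
t 35.95 pos [0.5439 0.1293 0.0215] x [ 0.999 -0.035 -0.003] y [-0.035 -0.999 -0.   ] z [-0.003  0.    -1.   ] q [3.300e-02 7.450e-01 1.737e+00 1.000e-03 6.620e-01 1.639e+00] F [-0.4 -0.2 -0.1] g 0.033
shift units [ 0.06 -0.01  0.16]
turn units [-0.    0.03 -0.01] alt [ 0.05  0.   35.99] q6 1.64
```

```bash
python3 -m crank '0 0.03 0 0.06 0 0.15 1;0 0 0 0 0 0.05 1;0 0 0 0 0 0 -0.02;0 0 0 0 0 0 -0.02'; python3 - <<'E'
from fit import *
st()
E
python3 -m crank '0 0 0 0 0 -0.4 -0.02;0 0 0 0 0 -0.8 -0.02;0 0 0 0 0 -0.9 -0.05;0 0 0 0 0 -0.7 -0.05'; python3 - <<'E'
from fit import *
w=cam("wrist");w=cam("wrist","w18");st()
togo([.4657,-.131,.12],96)
E
```

```text
time: 36.45
position: [0.5474, 0.1292, 0.0136]
tool_rot: [1.0, -0.018, 0.001, -0.0]
ft_force: [-0.0, 0.3, 0.2]
grip_width: 0.0426
t 36.45 pos [0.5474 0.1292 0.0136] x [ 0.999 -0.035  0.002] y [-0.035 -0.999 -0.   ] z [ 0.002  0.    -1.   ] q [0.033 0.76  1.733 0.    0.646 1.639] F [-0.   0.3  0.2] g 0.0426
time: 36.95
position: [0.5462, 0.1291, 0.1304]
tool_rot: [1.0, -0.018, 0.0, -0.0]
ft_force: [0.1, 0.6, 0.6]
grip_width: 0.0453
t 37.05 pos [0.5485 0.1293 0.1323] x [ 0.999 -0.035  0.007] y [-0.035 -0.999 -0.001] z [ 0.007  0.001 -1.   ] q [0.033 0.565 1.678 0.    0.892 1.639] F [ 1.1 -0.6  0.4] g 0.0456
shift units [-1.84  6.58  0.29]
turn units [-0.   -0.08 -1.61] alt [-0.12  0.   34.39] q6 1.64
```

View pics/w18.png

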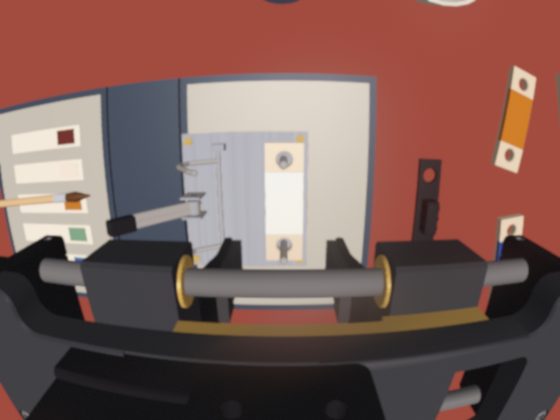

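```bash
python3 -m crank '0 0 0 -0.4 0.95 -0.2 -0.1;0 0 0 -0.5 0.95 -0.2 -0.1;0 0 0 -0.5 0.95 0 -0.1;0 0 0 -0.5 0.95 0 -0.1;0 0 0 -0.5 0.95 0 -0.1' ;python3 -m crank '0 0 0 -0.3 0.95 0 -0.1;0 -0.2 -0.5 -0.1 0.7 0 -0.1;0 0 -0.5 0 0 0 -0.1;0 0 0 0 0 0 -0.1' ; python3 - <<'E'
from fit import *
w=cam("wrist");w=cam("wrist","w19");st()
E
```

```text
time: 37.67
position: [0.4448, -0.06, 0.1494]
tool_rot: [1.0, -0.014, 0.006, 0.0]
ft_force: [-0.9, -0.5, -0.1]
grip_width: 0.048
time: 38.17
position: [0.4231, -0.1294, 0.1492]
tool_rot: [1.0, 0.028, -0.003, -0.0]
ft_force: [-0.0, 1.0, -0.4]
grip_width: 0.0474
t 38.27 pos [ 0.4235 -0.1291  0.1493] x [ 0.998  0.056 -0.006] y [ 0.056 -0.998 -0.   ] z [-0.006  0.    -1.   ] q [-0.547  0.412  1.948 -0.005  0.787  0.971] F [-1.  -0.1 -0. ] g 0.0483
```

View pics/w19.png

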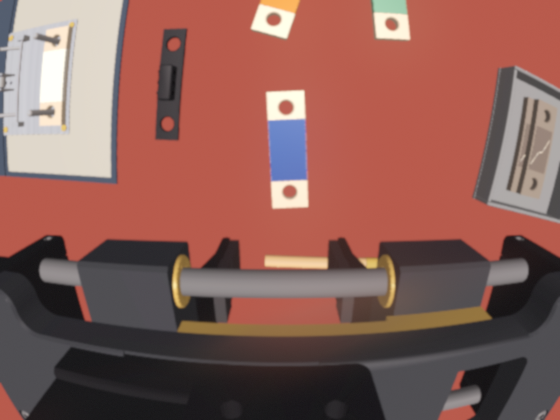

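```bash
python3 - <<'E'
from fit import *
w=cam("wrist")
c,y=tile(w,(286,106.5),(290,191))
togo([c[0],c[1],.06],y)
print("bar",[plane(w,u,.004).round(4) for u in ((174,45),(168,124))])
E
```

```text
holes [ 0.5077 -0.1279  0.009 ] [ 0.4283 -0.1362  0.009 ] len 0.0799 centre [ 0.468 -0.132  0.009] long axis yaw 5.9 jaw yaw 95.9
shift units [1.12 0.14 2.23]
turn units [-0.01  0.07 -0.54] alt [1.100e-01 1.000e-02 3.546e+01] q6 0.97
bar [array([ 0.5674, -0.0162,  0.004 ]), array([ 0.4885, -0.0137,  0.004 ])]
```

```bash
python3 -m crank '0 0.07 -0.54 0.6 0.14 0.7 -0.1;0 0 0 0.5 0 0.7 -0.1;0 0 0 0 0 0.8 -0.1;0 -0.1 0 0 0 0.5 -0.1;0 0 0 0 0 0 -0.1' ; python3 - <<'E'
from fit import *
st();togo([.468,-.132,.004],95.9)
E
```

```text
time: 38.95
position: [0.471, -0.1291, 0.0388]
tool_rot: [0.999, 0.054, -0.003, 0.001]
ft_force: [1.3, -0.2, -0.4]
grip_width: 0.0479
t 38.95 pos [ 0.471  -0.1291  0.0388] x [ 0.994  0.108 -0.006] y [ 0.108 -0.994  0.002] z [-0.005 -0.002 -1.   ] q [-0.494  0.667  1.91  -0.008  0.569  0.976] F [ 1.3 -0.2 -0.4] g 0.0479
shift units [-0.08  0.06  0.87]
turn units [0.02 0.06 0.06] alt [-1.000e-01  3.000e-02 -3.594e+01] q6 0.98
```

```bash
python3 -m crank '0 0 0 -0.08 0.06 0.55 -0.1;0 0 0 0 0 0.25 -0.1;0 0 0 0 0 0.05 -0.1;0 0 0 0 0 0 -0.1' ; python3 - <<'E'
from fit import *
st();togo([.468,-.132,.004],95.9)
E
```

```text
time: 39.45
position: [0.47, -0.1317, 0.0068]
tool_rot: [0.998, 0.055, -0.0, 0.002]
ft_force: [0.7, 0.6, 0.0]
grip_width: 0.0482
t 39.45 pos [ 0.47   -0.1317  0.0068] x [ 0.994  0.11  -0.001] y [ 0.11  -0.994  0.004] z [-0.001 -0.005 -1.   ] q [-0.5    0.731  1.923 -0.009  0.485  0.969] F [0.7 0.6 0. ] g 0.0482
shift units [-0.05  0.    0.07]
turn units [0.05 0.01 0.08] alt [-2.000e-02  8.000e-02 -3.592e+01] q6 0.97
```

```bash
python3 -m crank '0.05 0 0.08 -0.08 0 0.12 -0.1;0 0 0 0 0 0.04 -0.1;0 0 0 0 0 0 1;0 0 0 0 0 0 1;0 0 0 0 0 0 1' 30; python3 - <<'E'
from h import *
st()
E
python3 -m crank '0 0 0 0 0 -0.4 1;0 0 0 0 0 -0.8 1;0 0 0 0 0 -0.9 1;0 0 0 0 0 -0.7 1;0 0 0 0 0 0 1'; python3 - <<'E'
from h import *
w=cam("wrist");w=cam("wrist","w20");st();togo([.5468,.1295,.1],88)
c=w["img"][140:240,235:335]; cv2.imwrite("pics/c20.png",cv2.resize(c,None,fx=6,fy=6,interpolation=cv2.INTER_CUBIC)[:,:,::-1])
E
```

```text
time: 40.08
position: [0.4674, -0.1325, 0.0013]
tool_rot: [0.999, 0.051, 0.001, 0.001]
ft_force: [-0.1, 0.6, -1.4]
grip_width: 0.0334
t 40.08 pos [ 0.4674 -0.1325  0.0013] x [0.995 0.102 0.001] y [ 0.102 -0.995  0.001] z [ 0.001 -0.001 -1.   ] q [-5.070e-01  7.420e-01  1.931e+00 -1.000e-03  4.680e-01  9.630e-01] F [-0.1  0.6 -1.4] g 0.0334
time: 40.7
position: [0.4672, -0.1323, 0.1197]
tool_rot: [0.999, 0.051, 0.001, 0.001]
ft_force: [0.3, 0.1, -0.1]
grip_width: 0.0338
t 40.8 pos [ 0.4657 -0.1315  0.1176] x [ 0.995  0.102 -0.002] y [ 0.102 -0.995 -0.001] z [-0.002  0.001 -1.   ] q [-5.060e-01  5.110e-01  1.879e+00 -1.000e-03  7.540e-01  9.620e-01] F [ 0.1 -0.5 -1.5] g 0.0331
shift units [ 2.68 -6.28  0.44]
turn units [-0.01  0.02  1.57] alt [-4.000e-02 -1.000e-02 -3.443e+01] q6 0.96
```

View pics/c20.png

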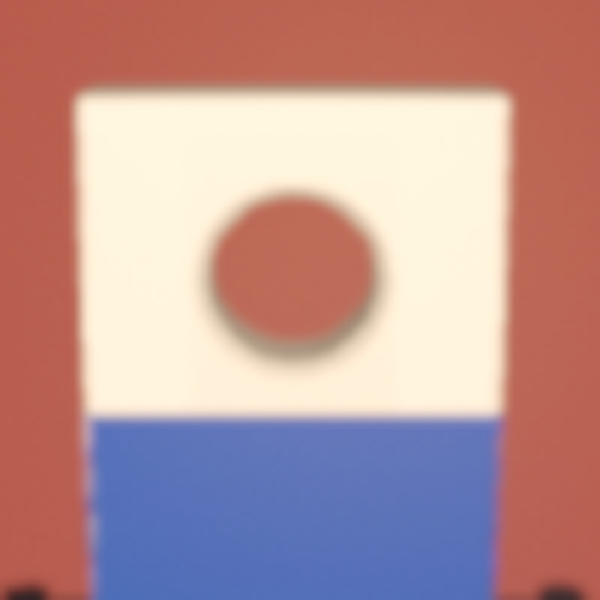

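```bash
python3 - <<'E'
from fit import *
w=cam("wrist");print(held(w,(284.2,186),-.0077).round(4))
E
python3 -m crank '0 0 0.4 0.4 -0.96 0 1;0 0 0.4 0.4 -0.96 0 1;0 0 0.4 0.4 -0.96 0 1;0 0 0.4 0.4 -0.96 0 1;0 0 0 0.4 -0.96 0 1';python3 -m crank '0 0 0 0.35 -0.96 0 1;0 0 0 0.2 -0.5 0.3 1;0 0 0 0 0 0.2 1;0 0 0 0 0 0 1'; python3 - <<'E'
from fit import *
st();togo([.5464,.1297,.06],88)
E
```

```text
[ 0.0403  0.0019 -0.0077]
time: 41.48
position: [0.5368, 0.0657, 0.1092]
tool_rot: [1.0, -0.025, -0.009, -0.002]
ft_force: [-0.4, -0.8, -1.7]
grip_width: 0.0335
time: 41.98
position: [0.5582, 0.1258, 0.0816]
tool_rot: [1.0, -0.023, -0.015, -0.001]
ft_force: [-0.5, -0.2, -0.3]
grip_width: 0.0333
t 41.98 pos [0.5582 0.1258 0.0816] x [ 0.998 -0.046 -0.03 ] y [-0.046 -0.999 -0.002] z [-0.03   0.003 -1.   ] q [0.024 0.663 1.659 0.005 0.85  1.638] F [-0.5 -0.2 -0.3] g 0.0333
shift units [-0.28 -0.08  0.55]
turn units [-0.02  0.35 -0.13] alt [5.400e-01 3.000e-02 3.587e+01] q6 1.64
```

```bash
python3 -m crank '0 0.35 -0.13 -0.3 -0.08 0.3 1;0 0 0 -0.03 0 0.1 1;0 0 0 0 0 0 1'; python3 - <<'E'
from fit import *
w=cam("wrist");st();w=cam("wrist","w21");togo([.5464,.1297,.05],88);
c=w["img"][140:240,235:335]; cv2.imwrite("pics/c21.png",cv2.resize(c,None,fx=6,fy=6,interpolation=cv2.INTER_CUBIC)[:,:,::-1])
E
```

```text
time: 42.35
position: [0.5443, 0.1259, 0.0652]
tool_rot: [1.0, -0.02, -0.0, -0.0]
ft_force: [-0.4, -0.6, -0.5]
grip_width: 0.034
t 42.4 pos [0.5442 0.126  0.0653] x [ 0.999 -0.039 -0.001] y [-0.039 -0.999 -0.001] z [-0.001  0.001 -1.   ] q [2.700e-02 6.690e-01 1.724e+00 1.000e-03 7.500e-01 1.636e+00] F [-1.4  0.4 -0.7] g 0.0337
shift units [ 0.04 -0.09  0.39]
turn units [-0.01  0.01 -0.05] alt [1.000e-02 2.000e-02 3.595e+01] q6 1.64
```

View pics/c21.png

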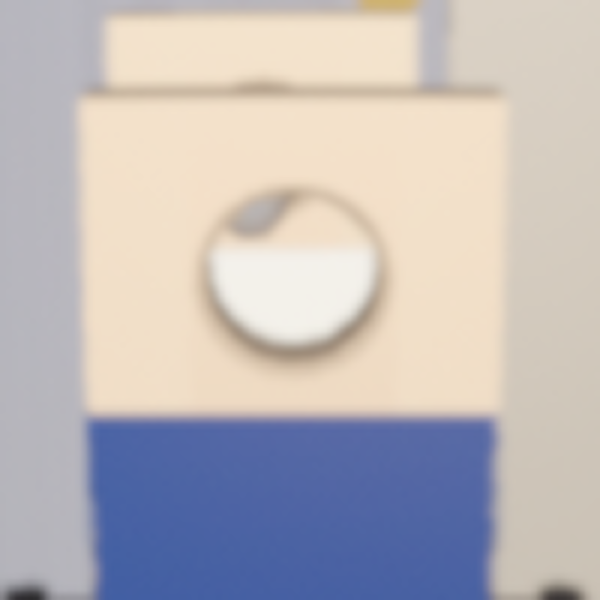

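```bash
python3 -m crank '0 0 -0.05 0.06 -0.12 0.1 1;0 0 0 0 -0.02 0 1;0 0 0 0 0 0 1'; python3 - <<'E'
from fit import *
w=cam("wrist");st();w=cam("wrist","w22");togo([.5464,.1297,.05],88);
c=w["img"][140:240,235:335]; cv2.imwrite("pics/c22.png",cv2.resize(c,None,fx=6,fy=6,interpolation=cv2.INTER_CUBIC)[:,:,::-1])
E
```

```text
time: 42.82
position: [0.5493, 0.1318, 0.0621]
tool_rot: [1.0, -0.017, 0.001, -0.001]
ft_force: [0.3, 0.1, -1.2]
grip_width: 0.0337
t 42.88 pos [0.5492 0.1318 0.0621] x [ 0.999 -0.035  0.003] y [-0.035 -0.999 -0.001] z [ 0.003  0.001 -1.   ] q [0.037 0.679 1.712 0.002 0.748 1.642] F [ 0.4  0.1 -1.4] g 0.0335
shift units [-0.07  0.05  0.3 ]
turn units [-0.01 -0.03 -0.  ] alt [-4.0e-02  2.0e-02  3.6e+01] q6 1.64
```

View pics/c22.png

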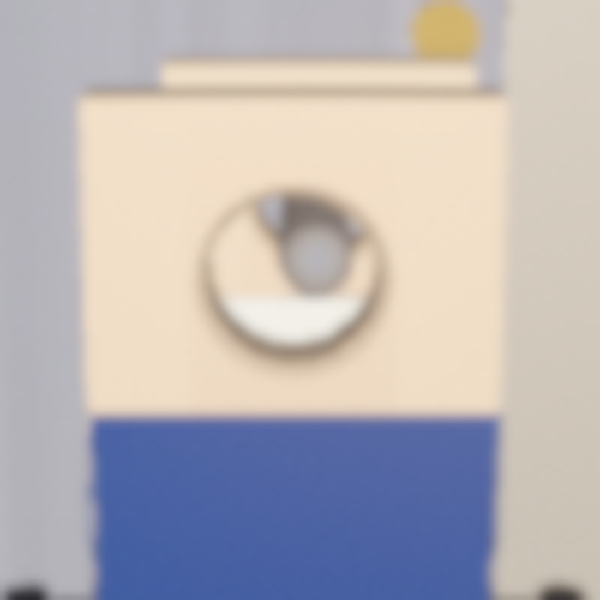

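```bash
python3 -m crank '0 -0.03 0 -0.08 0.05 0.2 1;0 0 0 0 0 0.15 1'; python3 - <<'E'
from fit import *
st();togo([.5464,.1297,.03],88)
E
```

```text
time: 43.18
position: [0.5457, 0.1298, 0.0477]
tool_rot: [1.0, -0.017, 0.0, -0.001]
ft_force: [0.1, 1.0, 0.0]
grip_width: 0.0332
t 43.17 pos [0.5457 0.1298 0.0477] x [ 0.999 -0.035  0.   ] y [-0.035 -0.999 -0.001] z [ 0.     0.001 -1.   ] q [0.034 0.7   1.726 0.002 0.714 1.638] F [0.1 1.  0. ] g 0.0332
shift units [0.02 0.   0.44]
turn units [-0.01 -0.    0.  ] alt [ 1.0e-02 -2.0e-02 -3.6e+01] q6 1.64
```

```bash
python3 -m crank '0 0 0 0 0 0.3 1;0 0 0 -0.03 0 0.2 1;0 0 0 0 0 0.15 1;0 0 0 0 0 0 1'; python3 - <<'E'
from fit import *
st();togo([.5464,.1297,.018],88)
E
```

```text
time: 43.68
position: [0.5435, 0.1297, 0.0184]
tool_rot: [1.0, -0.017, -0.001, -0.001]
ft_force: [0.5, -0.6, -0.5]
grip_width: 0.0333
t 43.67 pos [0.5435 0.1297 0.0184] x [ 0.999 -0.035 -0.002] y [-0.035 -0.999 -0.001] z [-0.002  0.001 -1.   ] q [0.034 0.75  1.738 0.002 0.655 1.638] F [ 0.5 -0.6 -0.5] g 0.0333
shift units [ 0.07 -0.    0.01]
turn units [-0.01  0.03 -0.  ] alt [4.0e-02 2.0e-02 3.6e+01] q6 1.64
```

```bash
python3 -m crank '0 0 0 0.07 0 0.05 1;0 0 0 0 0 0 -0.02;0 0 0 0 0 0 -0.02;0 0 0 0 0 -0.2 -0.02;0 0 0 0 0 -0.6 -0.02'; python3 -m crank '0 0 0 0 0 -0.9 -0.02;0 0 0 0 0 -0.9 -0.05;0 0 0 0 0 -0.3 -0.05;0 0 0 0 0 0 -0.05'; python3 - <<'E'
from fit import *
w=cam("wrist");w=cam("wrist","w23");st()
for n in "green amber".split(): print(n,find("tile_"+n,w,2))
E
```

```text
time: 44.3
position: [0.5463, 0.1295, 0.049]
tool_rot: [1.0, -0.017, -0.002, -0.0]
ft_force: [-0.2, -0.6, 0.3]
grip_width: 0.0444
time: 44.8
position: [0.5475, 0.1295, 0.1386]
tool_rot: [1.0, -0.017, 0.001, -0.001]
ft_force: [-0.6, 0.6, 0.0]
grip_width: 0.0459
t 44.9 pos [0.5466 0.1295 0.1372] x [ 0.999 -0.035 -0.001] y [-0.035 -0.999 -0.001] z [-0.001  0.001 -1.   ] q [3.300e-02 5.580e-01 1.672e+00 1.000e-03 9.120e-01 1.638e+00] F [ 0.3 -0.3  0. ] g 0.0457
green [(0.68, array([ 0.66  , -0.1968,  0.0023]))]
amber [(0.95, array([ 0.6282, -0.1142,  0.0092]))]
```

View pics/w23.png

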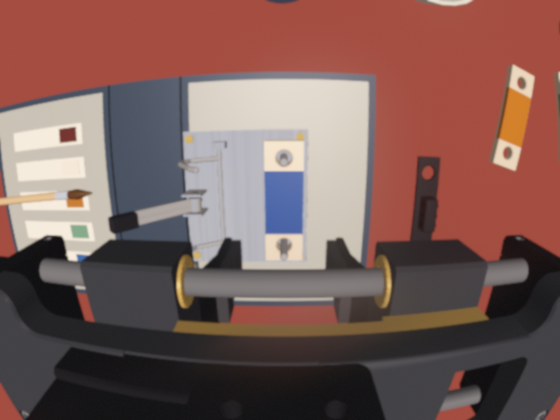

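```bash
python3 -m crank '0 0 0.5 0.05 0.95 -0.1 -0.1;0 0 0.5 0.05 0.95 -0.1 -0.1;0 0 0.5 0.05 0.95 0 -0.1;0 0 0.4 0.05 0.95 0 -0.1;0 0 0.4 0.05 0.95 0 -0.1' ;python3 -m crank '0 0 0.2 0.2 0.95 0 -0.1;0 0 0 0.2 0.8 0 -0.1;0 0 0 0 0 0 -0.1' ; python3 - <<'E'
from fit import *
w=cam("wrist");w=cam("wrist","w24");st();togo([.63,-.122,.06],75.7)
E
```

```text
time: 45.62
position: [0.5299, -0.0621, 0.1376]
tool_rot: [0.993, -0.118, -0.008, -0.001]
ft_force: [0.0, -0.8, 0.2]
grip_width: 0.048
time: 46.0
position: [0.5261, -0.1381, 0.1333]
tool_rot: [0.992, -0.129, -0.011, -0.002]
ft_force: [-0.6, 0.9, 0.2]
grip_width: 0.0477
t 46.1 pos [ 0.5255 -0.1356  0.1333] x [ 0.967 -0.253 -0.024] y [-0.254 -0.967 -0.002] z [-0.023  0.008 -1.   ] q [-0.457  0.551  1.706 -0.004  0.908  1.373] F [-0.3  0.1 -0.1] g 0.048
shift units [ 2.48 -0.99  1.78]
turn units [-0.02  0.27 -0.08] alt [4.300e-01 3.000e-02 3.592e+01] q6 1.37
```

View pics/w24.png

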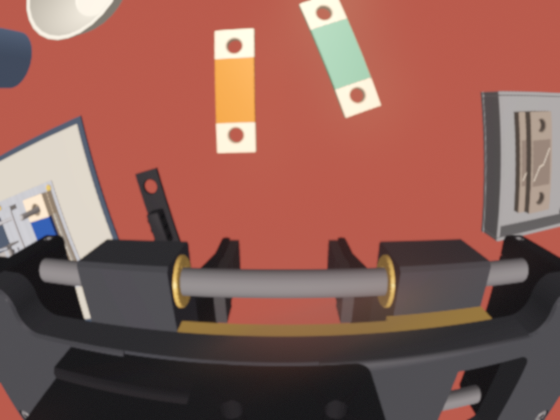

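```bash
python3 - <<'E'
from fit import *
w=cam("wrist")
c,y=tile(w,(234.5,46),(236,135))
togo([c[0],c[1],.06],y)
print("green");tile(w,(324,13),(358,95))
E
```

```text
holes [ 0.6683 -0.1303  0.009 ] [ 0.5911 -0.1107  0.009 ] len 0.0797 centre [ 0.6297 -0.1205  0.009 ] long axis yaw 165.8 jaw yaw 75.8
shift units [ 2.47 -1.01  1.78]
turn units [-0.02  0.27 -0.08] alt [4.200e-01 3.000e-02 3.592e+01] q6 1.37
green
holes [ 0.6783 -0.2134  0.009 ] [ 0.599  -0.2235  0.009 ] len 0.0799 centre [ 0.6386 -0.2184  0.009 ] long axis yaw 7.3 jaw yaw 97.3
```

```bash
python3 -m crank '0 0.27 -0.08 0.85 -0.35 0.5 -0.1;0 0 0 0.85 -0.35 0.5 -0.1;0 0 0 0.7 -0.3 0.5 -0.1;0 0 0 0 0 0.3 -0.1;0 0 0 0 0 0 -0.1' ; python3 - <<'E'
from fit import *
st();togo([.6297,-.1205,.03],75.8)
E
```

```text
time: 46.78
position: [0.628, -0.111, 0.0574]
tool_rot: [0.993, -0.12, -0.003, -0.002]
ft_force: [-0.4, 0.1, -0.1]
grip_width: 0.0479
t 46.77 pos [ 0.628  -0.111   0.0574] x [ 0.971 -0.237 -0.005] y [-0.237 -0.971 -0.003] z [-0.005  0.004 -1.   ] q [-0.351  0.755  1.514  0.003  0.878  1.457] F [-0.4  0.1 -0.1] g 0.0479
shift units [0.1  0.22 0.68]
turn units [-0.04  0.06  0.09] alt [ -0.1   -0.06 -35.91] q6 1.46
```

```bash
python3 -m crank '0 0.06 0.1 0.1 0.24 0.7 -0.1;0 0 0 0 0 0.4 -0.1;0 0 0 0 0 0.1 -0.1;0 0 0 0 0 0 -0.1' ; python3 - <<'E'
from fit import *
st();togo([.6297,-.1205,.004],75.8)
E
```

```text
time: 47.28
position: [0.6277, -0.1198, 0.011]
tool_rot: [0.992, -0.124, 0.0, -0.002]
ft_force: [0.5, -0.1, 0.3]
grip_width: 0.0478
t 47.27 pos [ 0.6277 -0.1198  0.011 ] x [ 0.969 -0.245 -0.   ] y [-0.245 -0.969 -0.003] z [ 0.001  0.003 -1.   ] q [-0.365  0.824  1.528  0.005  0.789  1.451] F [ 0.5 -0.1  0.3] g 0.0478
shift units [0.05 0.01 0.17]
turn units [-0.04  0.    0.  ] alt [ -0.    -0.06 -36.  ] q6 1.45
```

```bash
python3 -m crank '-0.04 0 0 0.05 0 0.17 -0.1;0 0 0 0 0 0.06 -0.1;0 0 0 0 0 0 1;0 0 0 0 0 0 1;0 0 0 0 0 0 1' 30; python3 - <<'E'
from h import *
st()
E
python3 -m crank '0 0 0 0 0 -0.4 1;0 0 0 0 0 -0.8 1;0 0 0 0 0 -0.9 1;0 0 0 0 0 -0.7 1;0 0 0 0 0 0 1'; python3 - <<'E'
from h import *
w=cam("wrist");w=cam("wrist","w25");st();togo([.5464,.1295,.1],88)
c=w["img"][140:240,235:335]; cv2.imwrite("pics/c25.png",cv2.resize(c,None,fx=6,fy=6,interpolation=cv2.INTER_CUBIC)[:,:,::-1])
E
```

```text
time: 47.9
position: [0.6311, -0.1204, 0.0033]
tool_rot: [0.992, -0.123, 0.002, 0.001]
ft_force: [-0.2, 0.9, -0.7]
grip_width: 0.0333
t 47.9 pos [ 0.6311 -0.1204  0.0033] x [ 0.97  -0.245  0.003] y [-0.245 -0.97   0.001] z [ 0.003 -0.002 -1.   ] q [-3.620e-01  8.380e-01  1.523e+00 -1.000e-03  7.770e-01  1.457e+00] F [-0.2  0.9 -0.7] g 0.0333
time: 48.52
position: [0.6311, -0.1204, 0.122]
tool_rot: [0.992, -0.123, 0.003, 0.001]
ft_force: [0.8, -0.2, -1.3]
grip_width: 0.0334
t 48.62 pos [ 0.629  -0.1197  0.119 ] x [ 0.97  -0.245 -0.001] y [-0.245 -0.97   0.   ] z [-0.001 -0.    -1.   ] q [-0.362  0.671  1.48  -0.     0.991  1.457] F [-0.3 -0.2 -1.6] g 0.0337
shift units [-3.53 -5.53  0.48]
turn units [ 0.    0.01 -2.44] alt [ 1.000e-02 -0.000e+00  3.356e+01] q6 1.46
```

View pics/c25.png

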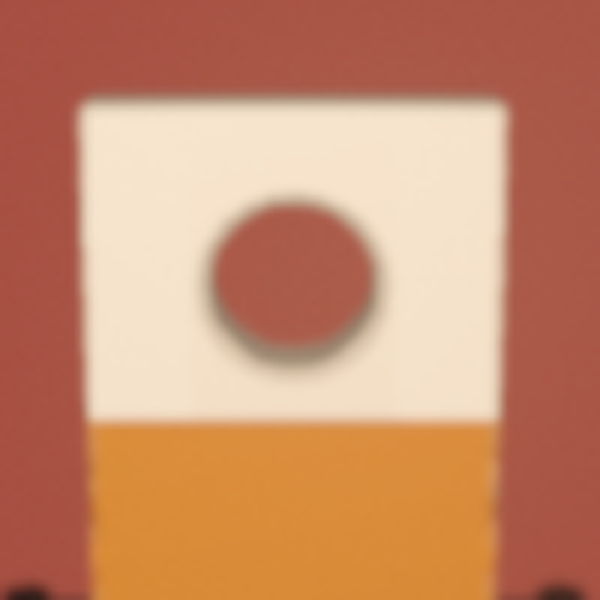

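```bash
python3 - <<'E'
from fit import *
w=cam("wrist");print(held(w,(284,186.8),-.0057).round(4))
E
python3 -m crank '0 0 -0.5 -0.55 -0.96 0 1;0 0 -0.5 -0.55 -0.96 0 1;0 0 -0.5 -0.5 -0.96 0 1;0 0 -0.5 -0.45 -0.96 0 1;0 0 -0.4 -0.4 -0.96 0 1';python3 -m crank '0 0 0 -0.4 -0.8 0 1;0 0 0 0 0 0 1'; python3 - <<'E'
from fit import *
st();togo([.5474,.1297,.06],88)
E
```

```text
[ 0.0401  0.0016 -0.0057]
time: 49.3
position: [0.5569, 0.0883, 0.1099]
tool_rot: [1.0, -0.019, -0.008, -0.001]
ft_force: [-0.3, 0.2, -0.1]
grip_width: 0.0341
time: 49.55
position: [0.5374, 0.1245, 0.1068]
tool_rot: [1.0, -0.017, -0.012, -0.001]
ft_force: [0.2, -0.4, -0.3]
grip_width: 0.0338
t 49.55 pos [0.5374 0.1245 0.1068] x [ 0.999 -0.034 -0.025] y [-0.034 -0.999 -0.002] z [-0.025  0.003 -1.   ] q [0.023 0.602 1.702 0.004 0.863 1.626] F [ 0.2 -0.4 -0.3] g 0.0338
shift units [ 0.28 -0.14  1.16]
turn units [-0.02  0.29  0.01] alt [-4.500e-01 -3.000e-02 -3.599e+01] q6 1.63
```

```bash
python3 -m crank '0 0.3 0 0.28 -0.14 0.5 1;0 0 0 0 0 0.5 1;0 0 0 0 0 0.1 1;0 0 0 0 0 0 1'; python3 - <<'E'
from fit import *
w=cam("wrist");st();w=cam("wrist","w26");togo([.5465,.1297,.045],88);
c=w["img"][140:240,235:335]; cv2.imwrite("pics/c26.png",cv2.resize(c,None,fx=6,fy=6,interpolation=cv2.INTER_CUBIC)[:,:,::-1])
E
```

```text
time: 50.05
position: [0.5486, 0.1277, 0.0583]
tool_rot: [1.0, -0.018, -0.001, -0.0]
ft_force: [0.2, 0.1, -0.8]
grip_width: 0.0333
t 50.1 pos [0.5486 0.1277 0.0586] x [ 0.999 -0.035 -0.001] y [-0.035 -0.999 -0.   ] z [-0.001  0.    -1.   ] q [3.000e-02 6.850e-01 1.714e+00 1.000e-03 7.440e-01 1.636e+00] F [-0.3  0.4 -1.5] g 0.0334
shift units [-0.06 -0.04  0.35]
turn units [-0.    0.01 -0.  ] alt [1.0e-02 1.0e-02 3.6e+01] q6 1.64
```

View pics/c26.png

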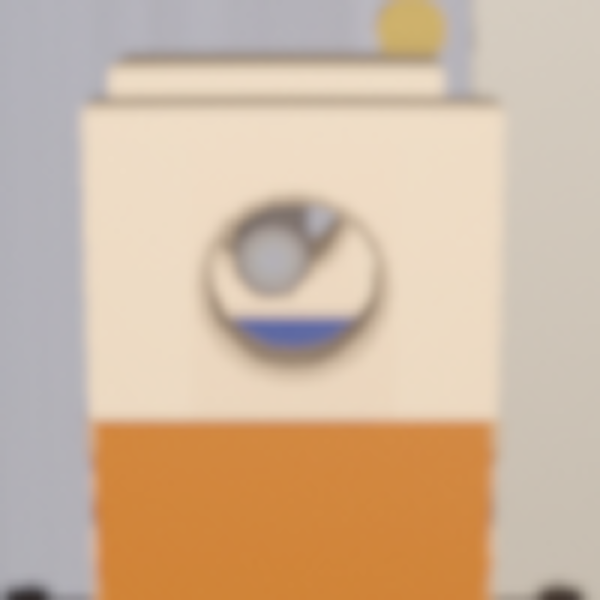

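```bash
python3 -m crank '0 0 0 -0.07 -0.06 0.12 1;0 0 0 0 0 0.15 1;0 0 0 0 0 0.1 1'; python3 - <<'E'
from fit import *
st();togo([.5465,.1297,.028],88)
E
```

```text
time: 50.52
position: [0.5471, 0.1304, 0.045]
tool_rot: [1.0, -0.018, 0.001, -0.0]
ft_force: [-0.7, 0.7, -0.7]
grip_width: 0.0334
t 50.52 pos [0.5471 0.1304 0.045 ] x [ 0.999 -0.035  0.003] y [-0.035 -0.999 -0.001] z [ 0.003  0.001 -1.   ] q [3.500e-02 7.060e-01 1.725e+00 1.000e-03 7.080e-01 1.641e+00] F [-0.7  0.7 -0.7] g 0.0334
shift units [-0.02  0.02  0.42]
turn units [-0.01 -0.03 -0.  ] alt [-5.000e-02  1.000e-02  3.599e+01] q6 1.64
```

```bash
python3 -m crank '0 0 0 -0.03 0.02 0.3 1;0 0 0 -0.02 0 0.1 1;0 0 0 0 0 0 1'; python3 - <<'E'
from fit import *
st();togo([.5465,.1297,.028],88)
E
```

```text
time: 50.9
position: [0.5445, 0.1296, 0.0272]
tool_rot: [1.0, -0.018, 0.001, -0.0]
ft_force: [-0.3, -0.2, -0.7]
grip_width: 0.0333
t 50.9 pos [0.5445 0.1296 0.0272] x [ 0.999 -0.035  0.002] y [-0.035 -0.999 -0.001] z [ 0.002  0.    -1.   ] q [3.400e-02 7.350e-01 1.737e+00 1.000e-03 6.690e-01 1.639e+00] F [-0.3 -0.2 -0.7] g 0.0333
shift units [ 0.05 -0.   -0.02]
turn units [-0.01 -0.02 -0.  ] alt [-3.0e-02  1.0e-02  3.6e+01] q6 1.64
```

```bash
python3 -m crank '0 0 0 0.05 0 0 1;0 0 0 0 0 0 -0.02;0 0 0 0 0 0 -0.02;0 0 0 0 0 -0.2 -0.02;0 0 0 0 0 -0.6 -0.02'; python3 -m crank '0 0 0 0 0 -0.9 -0.02;0 0 0 0 0 -0.9 -0.05;0 0 0 0 0 -0.3 -0.05;0 0 0 0 0 0 -0.05'; python3 - <<'E'
from fit import *
w=cam("wrist");w=cam("wrist","w27");st();togo([.58,-.218,.15],97)
E
```

```text
time: 51.52
position: [0.5462, 0.1295, 0.0596]
tool_rot: [1.0, -0.018, -0.0, -0.0]
ft_force: [0.3, -0.5, 0.3]
grip_width: 0.0443
time: 52.02
position: [0.547, 0.1295, 0.1491]
tool_rot: [1.0, -0.018, 0.002, -0.0]
ft_force: [-0.2, 0.7, 0.0]
grip_width: 0.0458
t 52.12 pos [0.5462 0.1295 0.1477] x [ 0.999 -0.035  0.002] y [-0.035 -0.999 -0.001] z [ 0.002  0.    -1.   ] q [3.300e-02 5.410e-01 1.667e+00 1.000e-03 9.310e-01 1.639e+00] F [ 0.1 -0.4 -0.4] g 0.0454
shift units [ 1.15  8.65 -0.06]
turn units [-0.   -0.02 -1.8 ] alt [-3.00e-02  1.00e-02  3.42e+01] q6 1.64
```

View pics/w27.png

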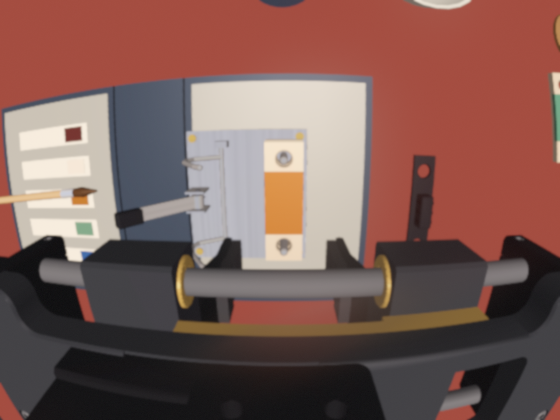

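Amber is on the posts. Now green.

```bash
python3 -m crank '0 0 -0.2 0.05 0.97 0 -0.1;0 0 -0.2 0.05 0.97 0 -0.1;0 0 -0.3 0.05 0.97 0 -0.1;0 0 -0.3 0.1 0.97 0 -0.1;0 0 -0.4 0.1 0.97 0 -0.1' ;python3 -m crank '0 -0.2 -0.4 0.1 0.97 0 -0.1;0 0 0 0.2 0.97 0 -0.1;0 0 0 0.2 0.97 0 -0.1;0 0 0 0.2 0.4 0 -0.1;0 0 0 0 0 0 -0.1' ; python3 - <<'E'
from fit import *
w=cam("wrist");w=cam("wrist","w28");st();togo([.638,-.2184,.06],97.3)
E
```

```text
time: 52.75
position: [0.5566, -0.0656, 0.1387]
tool_rot: [0.999, 0.048, -0.007, -0.002]
ft_force: [0.4, 0.1, 0.5]
grip_width: 0.0478
time: 53.38
position: [0.5965, -0.1993, 0.1261]
tool_rot: [0.998, 0.064, -0.024, -0.006]
ft_force: [-0.5, -0.0, 0.4]
grip_width: 0.0475
t 53.48 pos [ 0.5955 -0.1975  0.1264] x [ 0.99   0.13  -0.048] y [ 0.129 -0.992 -0.017] z [-0.049  0.011 -0.999] q [-0.491  0.665  1.469 -0.016  1.056  0.958] F [-0.5 -0.2  1.1] g 0.0478
shift units [1.06 0.68 1.6 ]
turn units [-0.19  0.54  0.03] alt [ -0.86  -0.3  -35.96] q6 0.96
```

View pics/w28.png

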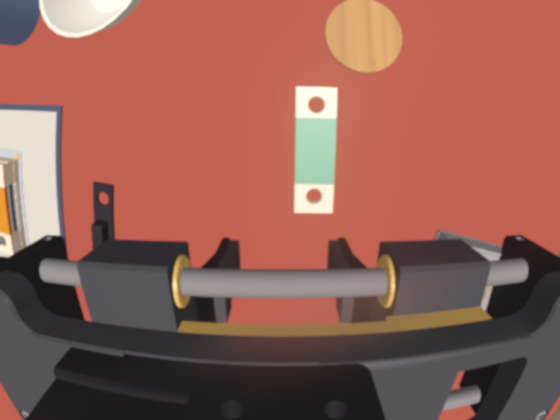

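```bash
python3 - <<'E'
from fit import *
w=cam("wrist")
c,y=tile(w,(316.5,104.5),(314,196))
togo([c[0],c[1],.05],y)
E
```

```text
holes [ 0.6785 -0.2139  0.009 ] [ 0.599  -0.2234  0.009 ] len 0.0801 centre [ 0.6387 -0.2186  0.009 ] long axis yaw 6.9 jaw yaw 96.9
shift units [1.09 0.71 1.86]
turn units [-0.19  0.54  0.12] alt [ -0.84  -0.29 -35.87] q6 0.96
```

```bash
python3 -m crank '-0.19 0.54 0.1 0.5 0.4 0.4 -0.1;0 0 0 0.5 0.35 0.5 -0.1;0 0 0 0.1 0 0.5 -0.1;0 0 0 0 0 0.3 -0.1;0 0 0 0 0 0 -0.1' ; python3 - <<'E'
from fit import *
st();togo([.6387,-.2186,.03],96.9)
E
```

```text
time: 54.15
position: [0.6395, -0.2142, 0.0549]
tool_rot: [0.998, 0.064, -0.002, -0.002]
ft_force: [-0.8, 0.2, 0.5]
grip_width: 0.0476
t 54.15 pos [ 0.6395 -0.2142  0.0549] x [ 0.992  0.127 -0.004] y [ 0.127 -0.992 -0.004] z [-0.005  0.003 -1.   ] q [-4.890e-01  7.960e-01  1.413e+00  1.000e-03  9.380e-01  9.540e-01] F [-0.8  0.2  0.5] g 0.0476
shift units [-0.03  0.11  0.62]
turn units [-0.04  0.05  0.08] alt [ -0.08  -0.07 -35.92] q6 0.95
```

```bash
python3 -m crank '-0.04 0.05 0.08 -0.03 0.12 0.6 -0.1;0 0 0 0 0 0.4 -0.1;0 0 0 0 0 0.15 -0.1;0 0 0 0 0 0 -0.1' ; python3 - <<'E'
from fit import *
st();togo([.6387,-.2186,.004],96.9)
E
```

```text
time: 54.65
position: [0.639, -0.2181, 0.0101]
tool_rot: [0.998, 0.061, 0.001, 0.0]
ft_force: [0.6, -0.6, 0.4]
grip_width: 0.048
t 54.65 pos [ 0.639  -0.2181  0.0101] x [0.993 0.121 0.002] y [ 0.121 -0.993  0.001] z [ 0.002 -0.    -1.   ] q [-4.940e-01  8.580e-01  1.429e+00  1.000e-03  8.530e-01  9.550e-01] F [ 0.6 -0.6  0.4] g 0.048
shift units [-0.01  0.01  0.15]
turn units [ 0.01 -0.02  0.01] alt [ 4.000e-02  1.000e-02 -3.599e+01] q6 0.95
```

```bash
python3 -m crank '0 0 0 0 0 0.14 -0.1;0 0 0 0 0 0.06 -0.1;0 0 0 0 0 0 1;0 0 0 0 0 0 1;0 0 0 0 0 0 1' 30; python3 - <<'E'
from h import *
st()
E
python3 -m crank '0 0 0 0 0 -0.4 1;0 0 0 0 0 -0.8 1;0 0 0 0 0 -0.9 1;0 0 0 0 0 -0.7 1;0 0 0 0 0 0 1'; python3 - <<'E'
from fit import *
w=cam("wrist");w=cam("wrist","w29");st();togo([.5464,.1297,.12],88)
c=w["img"][140:240,235:335]; cv2.imwrite("pics/c29.png",cv2.resize(c,None,fx=6,fy=6,interpolation=cv2.INTER_CUBIC)[:,:,::-1])
print(held(w,(284.2,186),-.0055).round(4))
E
```

```text
time: 55.28
position: [0.6403, -0.2186, 0.0035]
tool_rot: [0.998, 0.061, 0.002, 0.001]
ft_force: [-0.9, 0.4, -1.0]
grip_width: 0.0334
t 55.27 pos [ 0.6403 -0.2186  0.0035] x [0.993 0.121 0.005] y [ 0.121 -0.993  0.003] z [ 0.005 -0.002 -1.   ] q [-4.940e-01  8.680e-01  1.429e+00  1.000e-03  8.390e-01  9.550e-01] F [-0.9  0.4 -1. ] g 0.0334
time: 55.9
position: [0.6403, -0.2187, 0.1224]
tool_rot: [0.998, 0.061, 0.004, 0.002]
ft_force: [0.9, 0.6, -1.1]
grip_width: 0.0329
t 56.0 pos [ 0.6382 -0.2177  0.1192] x [0.993 0.121 0.002] y [ 0.121 -0.993  0.   ] z [ 0.002 -0.    -1.   ] q [-4.940e-01  7.100e-01  1.387e+00  1.000e-03  1.043e+00  9.550e-01] F [-0.7 -0.  -0.7] g 0.0334
shift units [-1.23 -8.9  -0.03]
turn units [ 0.   -0.02  1.79] alt [ 3.000e-02  0.000e+00 -3.421e+01] q6 0.95
[ 0.0402  0.0022 -0.0055]
```

View pics/c29.png

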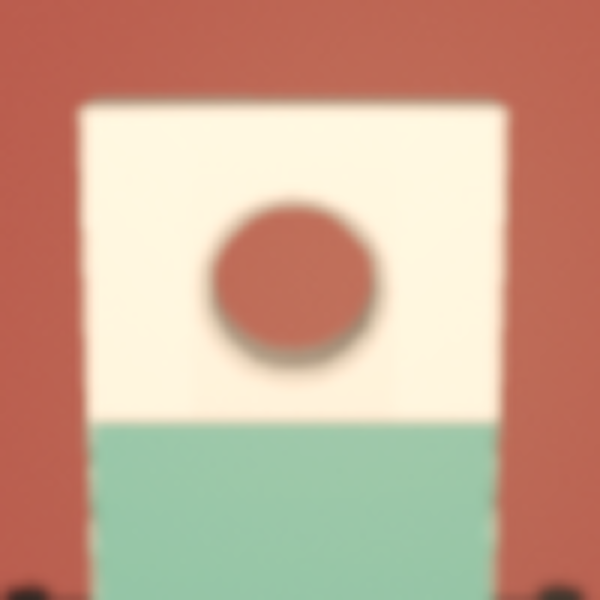

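```bash
python3 -m crank '0 0 0.4 -0.15 -0.97 0 1;0 0 0.4 -0.2 -0.97 0 1;0 0 0.4 -0.25 -0.97 0 1;0 0 0.3 -0.3 -0.97 0 1;0 0 0.3 -0.3 -0.97 0 1';python3 -m crank '0 0 0 -0.3 -0.97 0 1;0 0 0 -0.3 -0.97 0 1;0 0.2 0 -0.2 -0.97 0 1;0 0 0 -0.1 -0.7 0 1;0 0 0 0 0 0 1'; python3 - <<'E'
from fit import *
st();togo([.547,.1297,.065],88)
E
```

```text
time: 56.62
position: [0.5747, -0.0228, 0.1108]
tool_rot: [1.0, -0.024, -0.006, -0.002]
ft_force: [0.1, -0.3, -1.1]
grip_width: 0.0331
time: 57.25
position: [0.5361, 0.1304, 0.1036]
tool_rot: [1.0, -0.022, -0.006, -0.002]
ft_force: [0.1, -0.6, 0.1]
grip_width: 0.0333
t 57.25 pos [0.5361 0.1304 0.1036] x [ 0.999 -0.044 -0.012] y [-0.044 -0.999 -0.004] z [-0.012  0.004 -1.   ] q [0.033 0.603 1.713 0.006 0.837 1.644] F [ 0.1 -0.6  0.1] g 0.0333
shift units [0.29 0.01 0.96]
turn units [-0.04  0.14 -0.11] alt [ 0.22  0.07 35.89] q6 1.64
```

```bash
python3 -m crank '-0.04 0.14 -0.11 0.28 0 0.5 1;0 0 0 0 0 0.4 1;0 0 0 0 0 0.08 1;0 0 0 0 0 0 1'; python3 - <<'E'
from fit import *
w=cam("wrist");st();w=cam("wrist","w30");togo([.547,.1297,.045],88);
c=w["img"][140:240,235:335]; cv2.imwrite("pics/c30.png",cv2.resize(c,None,fx=6,fy=6,interpolation=cv2.INTER_CUBIC)[:,:,::-1])
E
```

```text
time: 57.75
position: [0.5451, 0.1275, 0.0603]
tool_rot: [1.0, -0.018, -0.003, 0.001]
ft_force: [0.4, -0.6, -1.0]
grip_width: 0.0332
t 57.8 pos [0.5451 0.1275 0.0605] x [ 0.999 -0.036 -0.006] y [-0.036 -0.999  0.001] z [-0.006 -0.001 -1.   ] q [ 3.100e-02  6.800e-01  1.719e+00 -1.000e-03  7.490e-01  1.638e+00] F [-0.5 -0.6 -0.4] g 0.033
shift units [ 0.04 -0.05  0.4 ]
turn units [ 0.01  0.06 -0.01] alt [ 9.000e-02 -2.000e-02  3.599e+01] q6 1.64
```

View pics/c30.png

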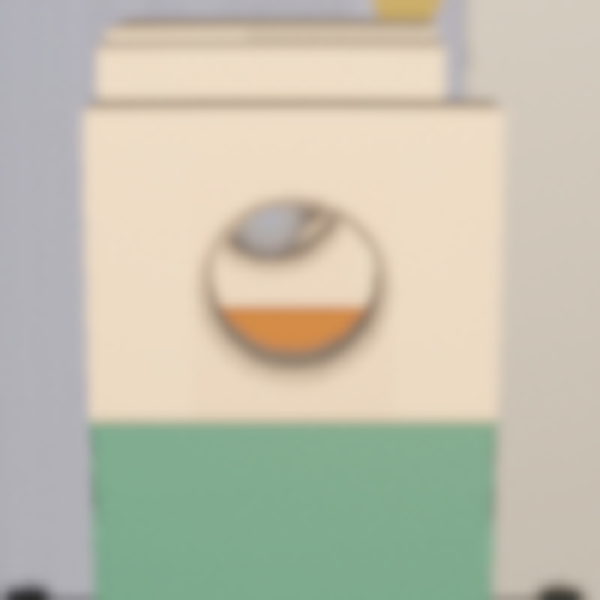

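```bash
python3 -m crank '0 0.06 0 0.06 -0.06 0.06 1;0 0 0 0 0 0.1 1;0 0 0 0 0 0.1 1'; python3 - <<'E'
from fit import *
st();togo([.547,.1297,.037],88)
E
```

```text
time: 58.22
position: [0.5492, 0.1301, 0.0514]
tool_rot: [1.0, -0.018, 0.002, 0.0]
ft_force: [-0.4, -0.4, -0.6]
grip_width: 0.0334
t 58.23 pos [0.5492 0.1301 0.0514] x [ 0.999 -0.036  0.004] y [-0.036 -0.999  0.001] z [ 0.004 -0.001 -1.   ] q [ 0.035  0.696  1.718 -0.002  0.724  1.643] F [-0.4 -0.4 -0.6] g 0.0334
shift units [-0.05  0.01  0.36]
turn units [ 0.01 -0.04 -0.01] alt [-7.000e-02 -1.000e-02  3.599e+01] q6 1.64
```

```bash
python3 -m crank '0 -0.04 0 -0.05 0 0.2 1;0 0 0 0 0 0.12 1;0 0 0 0 0 0 1'; python3 - <<'E'
from fit import *
st();togo([.547,.1297,.037],88)
E
```

```text
time: 58.6
position: [0.5465, 0.1302, 0.0372]
tool_rot: [1.0, -0.018, -0.001, 0.0]
ft_force: [0.4, -0.1, -0.6]
grip_width: 0.0335
t 58.6 pos [0.5465 0.1302 0.0372] x [ 0.999 -0.036 -0.001] y [-0.036 -0.999  0.001] z [-0.001 -0.001 -1.   ] q [ 3.600e-02  7.200e-01  1.726e+00 -1.000e-03  6.970e-01  1.643e+00] F [ 0.4 -0.1 -0.6] g 0.0335
shift units [0.01 0.01 0.  ]
turn units [ 0.01  0.01 -0.01] alt [ 2.000e-02 -2.000e-02  3.599e+01] q6 1.64
```

Release; then look, and measure the bar.

```bash
python3 -m crank '0 0 0 0 0 0.02 1;0 0 0 0 0 0 -0.02;0 0 0 0 0 0 -0.02;0 0 0 0 0 -0.2 -0.02;0 0 0 0 0 -0.6 -0.02'; python3 -m crank '0 0 0 0 0 -0.9 -0.02;0 0 0 -0.5 0.5 -0.9 0;0 0 0 -0.6 0.8 -0.3 0;0 0 0 -0.5 0.8 0 0;0 0 0 0 0 0 0'; python3 - <<'E'
from fit import *
w=cam("wrist");w=cam("wrist","w31");st()
E
```

```text
time: 59.22
position: [0.5458, 0.1302, 0.0685]
tool_rot: [1.0, -0.018, -0.002, 0.001]
ft_force: [-0.3, -0.6, 0.3]
grip_width: 0.0439
time: 59.85
position: [0.4806, 0.0469, 0.1608]
tool_rot: [1.0, -0.017, 0.004, 0.001]
ft_force: [0.9, -0.3, -1.2]
grip_width: 0.0435
t 59.95 pos [0.4827 0.0481 0.1607] x [ 0.999 -0.032  0.01 ] y [-0.032 -0.999  0.002] z [ 0.01  -0.002 -1.   ] q [-1.310e-01  4.330e-01  1.849e+00 -1.000e-03  8.500e-01  1.472e+00] F [ 0.5 -1.  -0.7] g 0.0433
```

View pics/w31.png

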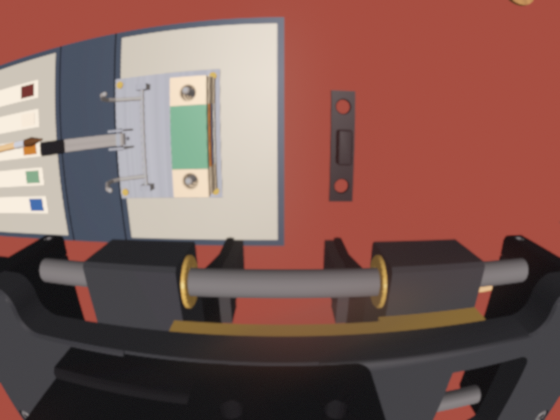

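```bash
python3 - <<'E'
from fit import *
w=cam("wrist");c=w["img"][80:210,310:375]; cv2.imwrite("pics/c31.png",cv2.resize(c,None,fx=4.5,fy=4.5,interpolation=cv2.INTER_CUBIC)[:,:,::-1])
a=plane(w,(342.5,106.5),.004);b=plane(w,(341,185.5),.004);m=(a+b)/2;y=np.rad2deg(np.arctan2(a[1]-b[1],a[0]-b[0]));print(a,b,np.linalg.norm(a-b),m,y)
togo([m[0],m[1],.05],y+90)
E
```

```text
[ 0.56935377 -0.01424117  0.004     ] [ 0.48995049 -0.01187924  0.004     ] 0.07943840711806302 [ 0.52965213 -0.0130602   0.004     ] -1.7038193328500943
shift units [1.19 1.49 2.77]
turn units [ 0.02 -0.12 -0.02] alt [-1.800e-01 -3.000e-02  3.598e+01] q6 1.47
```

View pics/c31.png

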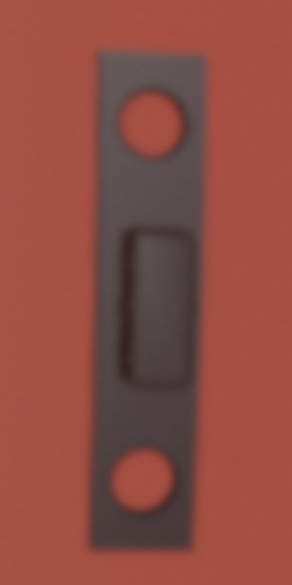

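```bash
python3 -m crank '0 -0.12 0 0.6 0.75 0.7 0.2;0 0 0 0.55 0.75 0.8 0.2;0 0 0 0 0 0.8 0.2;0 0 0 0 0 0.5 0.2;0 0 0 0 0 0 0.2' ; python3 - <<'E'
from fit import *
st();togo([.5296,-.0131,.0065],88.3)
E
```

```text
time: 60.62
position: [0.5358, -0.0111, 0.0451]
tool_rot: [1.0, -0.012, 0.004, 0.001]
ft_force: [0.2, -0.5, 0.1]
grip_width: 0.0347
t 60.62 pos [ 0.5358 -0.0111  0.0451] x [ 1.    -0.024  0.007] y [-0.025 -1.     0.002] z [ 0.007 -0.002 -1.   ] q [-0.229  0.684  1.796 -0.     0.654  1.366] F [ 0.2 -0.5  0.1] g 0.0347
shift units [-0.16  0.05  0.96]
turn units [ 0.02 -0.08  0.06] alt [ 1.300e-01  3.000e-02 -3.594e+01] q6 1.37
```

```bash
python3 -m crank '0 -0.08 0.06 -0.16 0.05 0.6 0.2;0 0 0 0 0 0.3 0.2;0 0 0 0 0 0 0.2' ; python3 - <<'E'
from fit import *
st();togo([.5296,-.0131,.0065],88.3)
E
```

```text
time: 61.0
position: [0.5329, -0.0116, 0.0097]
tool_rot: [1.0, -0.013, 0.003, 0.001]
ft_force: [0.6, 0.7, 0.2]
grip_width: 0.0347
t 61.0 pos [ 0.5329 -0.0116  0.0097] x [ 1.    -0.027  0.005] y [-0.027 -1.     0.002] z [ 0.005 -0.002 -1.   ] q [-0.231  0.748  1.812 -0.002  0.576  1.369] F [0.6 0.7 0.2] g 0.0347
shift units [-0.08  0.04  0.08]
turn units [ 0.03 -0.06  0.03] alt [  0.09   0.04 -35.97] q6 1.37
```

```bash
python3 -m crank '0 -0.06 0 -0.12 0.04 0.08 0.2;0 0 0 0 0 0 1;0 0 0 0 0 0 1;0 0 0 0 0 0 1;0 0 0 0 0 0 1' 30; python3 - <<'E'
from h import *
st()
E
python3 -m crank '0 0 0 0 0 -0.4 1;0 0 0 0 0 -0.8 1;0 0 0 0 0 -0.9 1;0 0 0 0 0 -0.7 1;0 0 0 0 0 0 1'; python3 - <<'E'
from fit import *
w=cam("wrist");w=cam("wrist","w32");st();togo([.5464,.1297,.12],88)
c=w["img"][140:240,235:335]; cv2.imwrite("pics/c32.png",cv2.resize(c,None,fx=6,fy=6,interpolation=cv2.INTER_CUBIC)[:,:,::-1])
E
```

```text
time: 61.62
position: [0.5299, -0.0132, 0.0089]
tool_rot: [1.0, -0.013, 0.002, 0.002]
ft_force: [-0.8, 0.0, -0.8]
grip_width: 0.0136
t 61.62 pos [ 0.5299 -0.0132  0.0089] x [ 1.    -0.026  0.005] y [-0.026 -1.     0.003] z [ 0.005 -0.003 -1.   ] q [-0.235  0.748  1.82  -0.004  0.569  1.366] F [-0.8  0.  -0.8] g 0.0136
time: 62.25
position: [0.5295, -0.0129, 0.1274]
tool_rot: [1.0, -0.013, 0.003, 0.002]
ft_force: [-0.9, 0.5, -0.2]
grip_width: 0.0137
t 62.35 pos [ 0.5277 -0.0126  0.125 ] x [ 1.    -0.026  0.001] y [-0.026 -1.     0.003] z [ 0.001 -0.003 -1.   ] q [-0.234  0.54   1.768 -0.003  0.831  1.365] F [-1.  -0.6 -0.6] g 0.0134
shift units [ 0.37 -3.57  0.12]
turn units [ 0.03 -0.01  0.1 ] alt [ 2.00e-02  5.00e-02 -3.59e+01] q6 1.36
```

View pics/c32.png

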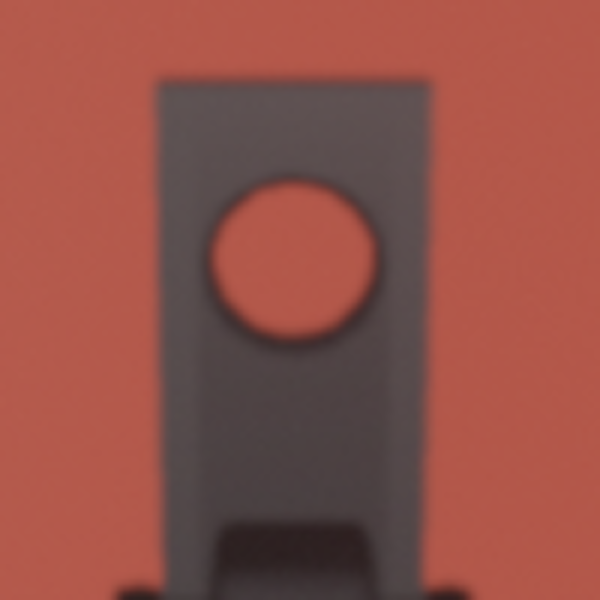

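```bash
python3 - <<'E'
from fit import *
w=cam("wrist");print(held(w,(284.2,183.3),.0049).round(4))
E
python3 -m crank '0 0 0.1 0.1 -0.97 0 1;0 0 0 0.1 -0.97 0 1;0 0 0 0.1 -0.9 0 1;0 0 0 0.05 -0.6 0 1;0 0 0 0 0 0 1'; python3 - <<'E'
from fit import *
st();togo([.5464,.1297,.07],88)
E
```

```text
[0.0395 0.0017 0.0049]
time: 63.02
position: [0.5417, 0.1275, 0.116]
tool_rot: [1.0, -0.019, -0.008, 0.001]
ft_force: [-0.2, -0.6, -1.4]
grip_width: 0.0138
t 63.02 pos [0.5417 0.1275 0.116 ] x [ 0.999 -0.038 -0.016] y [-0.038 -0.999  0.003] z [-0.016 -0.002 -1.   ] q [ 0.031  0.59   1.689 -0.002  0.879  1.641] F [-0.2 -0.6 -1.4] g 0.0138
shift units [ 0.13 -0.06  1.15]
turn units [ 0.03  0.18 -0.04] alt [ 0.29 -0.05 35.96] q6 1.64
```

```bash
python3 -m crank '0.03 0.18 -0.04 0.14 -0.06 0.5 1;0 0 0 0 0 0.5 1;0 0 0 0 0 0.1 1;0 0 0 0 0 0 1'; python3 - <<'E'
from fit import *
w=cam("wrist");st();w=cam("wrist","w33");togo([.547,.1297,.055],88);
c=w["img"][140:240,235:335]; cv2.imwrite("pics/c33.png",cv2.resize(c,None,fx=6,fy=6,interpolation=cv2.INTER_CUBIC)[:,:,::-1])
E
```

```text
time: 63.52
position: [0.5448, 0.1268, 0.0676]
tool_rot: [1.0, -0.018, -0.004, 0.001]
ft_force: [-0.6, -0.3, -0.5]
grip_width: 0.0133
t 63.58 pos [0.5448 0.1268 0.0679] x [ 0.999 -0.036 -0.007] y [-0.036 -0.999  0.002] z [-0.007 -0.001 -1.   ] q [ 0.03   0.667  1.716 -0.002  0.765  1.638] F [-0.2 -0.7 -0. ] g 0.0135
shift units [ 0.04 -0.07  0.33]
turn units [ 0.02  0.06 -0.01] alt [ 1.000e-01 -3.000e-02  3.599e+01] q6 1.64
```

View pics/c33.png

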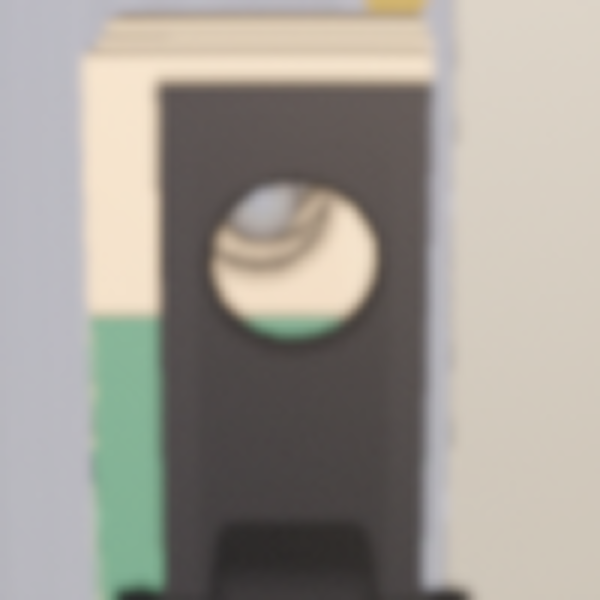

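```bash
python3 -m crank '0 0.06 0 0.06 -0.09 0.05 1;0 0 0 0 0 0.05 1;0 0 0 0 0 0 1'; python3 - <<'E'
from fit import *
w=cam("wrist");st();w=cam("wrist","w34");togo([.547,.1297,.055],88);
c=w["img"][140:240,235:335]; cv2.imwrite("pics/c34.png",cv2.resize(c,None,fx=6,fy=6,interpolation=cv2.INTER_CUBIC)[:,:,::-1])
E
```

```text
time: 64.0
position: [0.549, 0.1307, 0.0655]
tool_rot: [1.0, -0.018, 0.002, 0.001]
ft_force: [0.0, -0.0, -0.2]
grip_width: 0.0136
t 64.05 pos [0.5491 0.1307 0.0656] x [ 0.999 -0.036  0.003] y [-0.036 -0.999  0.001] z [ 0.003 -0.001 -1.   ] q [ 0.037  0.673  1.712 -0.002  0.754  1.645] F [ 0.4 -0.4 -0.2] g 0.0138
shift units [-0.05  0.03  0.27]
turn units [ 0.02 -0.04 -0.01] alt [-6.000e-02 -2.000e-02  3.599e+01] q6 1.64
```

View pics/c34.png

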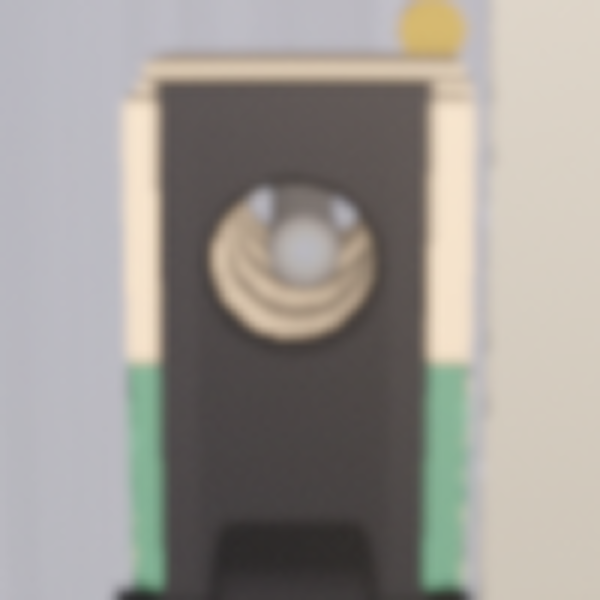

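```bash
python3 -m crank '0 -0.04 0 -0.06 0.03 0.15 1;0 0 0 0 0 0.12 1;0 0 0 0 0 0.06 1'; python3 - <<'E'
from fit import *
st();togo([.547,.1297,.051],88)
E
```

```text
time: 64.47
position: [0.5464, 0.1295, 0.0517]
tool_rot: [1.0, -0.018, -0.0, 0.001]
ft_force: [-0.8, -0.3, -1.5]
grip_width: 0.0138
t 64.47 pos [0.5464 0.1295 0.0517] x [ 0.999 -0.036 -0.   ] y [-0.036 -0.999  0.001] z [-0.    -0.001 -1.   ] q [ 0.034  0.695  1.722 -0.002  0.725  1.642] F [-0.8 -0.3 -1.5] g 0.0138
shift units [ 0.01 -0.01  0.02]
turn units [ 0.01  0.   -0.01] alt [ 1.000e-02 -2.000e-02  3.599e+01] q6 1.64
```

```bash
python3 -m crank '0 0 0 0 0 0.03 1;0 0 0 0 0 0 0.2;0 0 0 0 0 0 0.2;0 0 0 0 0 -0.2 0.2;0 0 0 0 0 -0.6 0.2'; python3 -m crank '0 0 0 0 0 -0.9 0.2;0 0 0 -0.5 0.2 -0.9 0;0 0 0 -0.5 0.3 -0.3 0;0 0 0 0 0 0 0'; python3 - <<'E'
from fit import *
w=cam("wrist");w=cam("wrist","w35");st()
c=w["img"][40:250,90:330]; cv2.imwrite("pics/c35.png",cv2.resize(c,None,fx=3,fy=2.8,interpolation=cv2.INTER_CUBIC)[:,:,::-1])
E
```

```text
time: 65.1
position: [0.5452, 0.1294, 0.0819]
tool_rot: [1.0, -0.018, -0.002, 0.001]
ft_force: [0.1, 0.5, 0.3]
grip_width: 0.0338
time: 65.6
position: [0.5063, 0.1108, 0.1728]
tool_rot: [1.0, -0.018, 0.002, 0.001]
ft_force: [0.8, 0.4, 0.5]
grip_width: 0.0435
t 65.7 pos [0.5078 0.1112 0.1719] x [ 0.999 -0.035  0.005] y [-0.035 -0.999  0.001] z [ 0.005 -0.001 -1.   ] q [ 1.000e-03  4.570e-01  1.751e+00 -1.000e-03  9.300e-01  1.608e+00] F [ 0.3 -0.6  0.2] g 0.0431
```

View pics/c35.png

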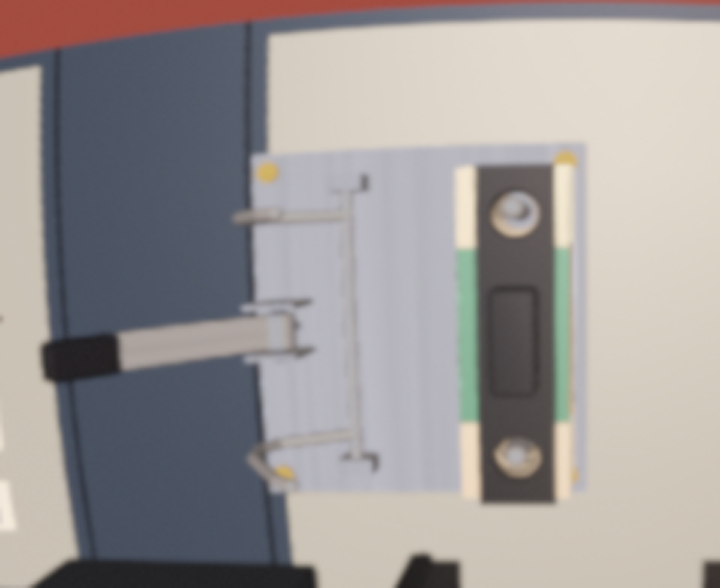

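```bash
python3 - <<'E'
from fit import *
togo([.551,.258,.13],88); s=cam("side","s35")
cv2.imwrite("pics/s35c.png",cv2.resize(s["img"][160:260,160:310],None,fx=5,fy=5,interpolation=cv2.INTER_CUBIC)[:,:,::-1])
E
python3 -m crank '0 0 0 0.35 -0.9 0 1;0 0 0 0.35 -0.9 0 1;0 0 0 0.3 -0.9 0.2 1;0 0 0 0.2 -0.9 0.3 1;0 0 0 0 0 0.2 1'; python3 - <<'E'
from fit import *
st();togo([.551,.258,.105],88)
E
```

```text
shift units [ 0.94 -3.71  1.05]
turn units [ 0.01 -0.05 -0.  ] alt [-8.0e-02 -2.0e-02  3.6e+01] q6 1.61
time: 66.38
position: [0.5659, 0.2591, 0.1375]
tool_rot: [1.0, -0.018, 0.001, 0.001]
ft_force: [0.4, -0.5, 0.2]
grip_width: 0.0042
t 66.38 pos [0.5659 0.2591 0.1375] x [ 0.999 -0.036  0.002] y [-0.036 -0.999  0.001] z [ 0.002 -0.001 -1.   ] q [ 0.251  0.626  1.517 -0.002  0.998  1.859] F [ 0.4 -0.5  0.2] g 0.0042
shift units [-0.37  0.04  0.81]
turn units [ 0.01 -0.02 -0.02] alt [-3.000e-02 -2.000e-02  3.598e+01] q6 1.86
```

View pics/s35c.png

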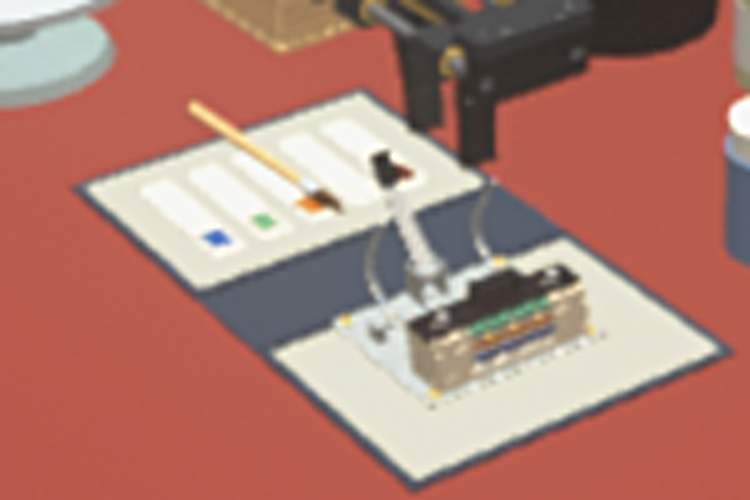

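```bash
python3 -m crank '0 0 0 -0.3 0.03 0.3 1;0 0 0 -0.07 0 0.3 1;0 0 0 0 0 0.2 1'; python3 - <<'E'
from fit import *
st();togo([.551,.26,.09],88)
E
```

```text
time: 66.75
position: [0.5508, 0.2576, 0.1012]
tool_rot: [1.0, -0.018, -0.001, 0.001]
ft_force: [0.5, 0.8, -0.8]
grip_width: 0.0008
t 66.75 pos [0.5508 0.2576 0.1012] x [ 0.999 -0.036 -0.002] y [-0.036 -0.999  0.003] z [-0.002 -0.003 -1.   ] q [ 0.255  0.661  1.575 -0.003  0.908  1.863] F [ 0.5  0.8 -0.8] g 0.0008
shift units [ 0.   -0.06  0.28]
turn units [ 0.03  0.02 -0.01] alt [ 3.000e-02 -5.000e-02  3.599e+01] q6 1.86
```

```bash
python3 -m crank '0 0 0 0 -0.08 0.3 1;0 0 0 0 -0.12 0.3 1;0 0 0 0 -0.12 0.3 1'; python3 - <<'E'
from fit import *
st()
E
```

```text
time: 67.12
position: [0.5528, 0.2785, 0.0691]
tool_rot: [1.0, -0.022, 0.001, -0.007]
ft_force: [-4.9, 7.4, 7.7]
grip_width: 0.0004
t 67.12 pos [0.5528 0.2785 0.0691] x [ 0.999 -0.045  0.002] y [-0.045 -0.999 -0.014] z [ 0.002  0.014 -1.   ] q [0.28  0.716 1.571 0.017 0.848 1.885] F [-4.9  7.4  7.7] g 0.0004
```

```bash
python3 -m crank '-0.14 0 0 0 0 0.3 1;0 0 0 0 0 0.3 1;0 0 0 0 0 0.25 1'; python3 - <<'E'
from fit import *
st();togo([.552,.279,.027],88)
E
```

```text
time: 67.5
position: [0.5541, 0.2823, 0.0349]
tool_rot: [1.0, -0.022, 0.003, -0.003]
ft_force: [-0.2, 0.0, -0.3]
grip_width: 0.0004
t 67.5 pos [0.5541 0.2823 0.0349] x [ 0.999 -0.045  0.005] y [-0.045 -0.999 -0.007] z [ 0.006  0.006 -1.   ] q [0.29  0.771 1.576 0.006 0.788 1.901] F [-0.2  0.  -0.3] g 0.0004
shift units [-0.05  0.09  0.2 ]
turn units [-0.07 -0.06 -0.12] alt [-0.1   0.12 35.88] q6 1.9
```

```bash
python3 -m crank '0 0 0 0 0.05 0.15 1;0 0 0 0 0 0.1 1;0 0 0 0 0 0.08 1'; python3 - <<'E'
from fit import *
st();s=cam("side","s36")
cv2.imwrite("pics/s36c.png",cv2.resize(s["img"][160:260,160:310],None,fx=5,fy=5,interpolation=cv2.INTER_CUBIC)[:,:,::-1])
E
```

```text
time: 67.88
position: [0.5541, 0.2807, 0.0297]
tool_rot: [1.0, -0.024, 0.002, -0.005]
ft_force: [-5.9, 0.1, 19.5]
grip_width: 0.0007
t 67.88 pos [0.5541 0.2807 0.0297] x [ 0.999 -0.049  0.004] y [-0.049 -0.999 -0.009] z [ 0.004  0.009 -1.   ] q [0.285 0.778 1.579 0.011 0.778 1.897] F [-5.9  0.1 19.5] g 0.0007
```

View pics/s36c.png

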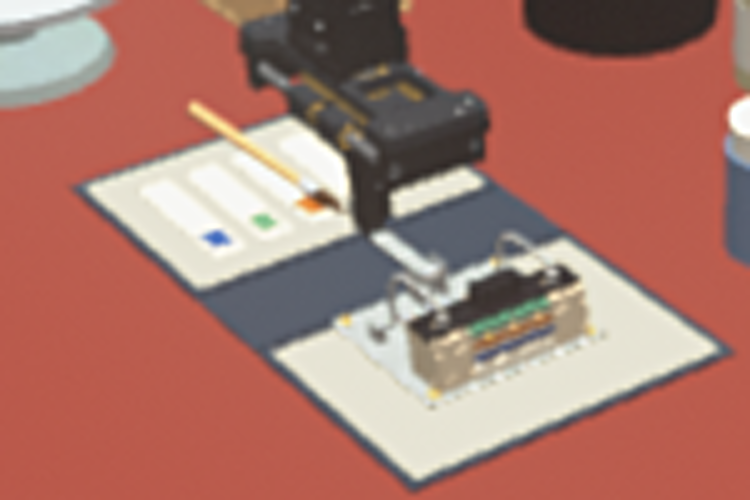

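Pressed to z = 29.7 mm with 19.5 N: the lever is at its lower stop and the arches are shut. I'll back off, then check from above.

```bash
python3 -m crank '0 0 0 0 0 -0.4 1;0 0 0 0 0 -0.9 1;0 0 0 0 0 -0.9 1;0 0 0 -0.6 0.8 -0.9 1;0 0 0 -0.6 0.9 -0.6 1';python3 -m crank '0 0 0 -0.6 0.9 0 1;0 0 0 -0.5 0.9 0 1;0 0 0 0 0.4 0 1;0 0 0 0 0 0 1'; python3 - <<'E'
from fit import *
w=cam("wrist");w=cam("wrist","w37");st();s=cam("side","s37");t=cam("top","t37")
cv2.imwrite("pics/s37c.png",cv2.resize(s["img"][160:260,160:310],None,fx=5,fy=5,interpolation=cv2.INTER_CUBIC)[:,:,::-1])
for n in "bowl glaze_jar loop_tool brush rib cone_pack tile_old1".split(): print(n,find(n,s,1),find(n,t,1))
E
```

```text
time: 68.55
position: [0.5042, 0.2108, 0.18]
tool_rot: [1.0, -0.025, 0.003, -0.004]
ft_force: [-0.2, -0.4, 0.0]
grip_width: 0.0004
time: 69.05
position: [0.4547, 0.1192, 0.1819]
tool_rot: [1.0, -0.027, 0.006, -0.004]
ft_force: [-0.6, 0.8, 0.7]
grip_width: 0.0005
t 69.15 pos [0.4548 0.1203 0.1817] x [ 0.999 -0.053  0.012] y [-0.052 -0.999 -0.008] z [ 0.012  0.008 -1.   ] q [0.016 0.379 1.864 0.01  0.886 1.633] F [-0.2 -0.6  0.1] g 0.0007
bowl [(0.93, array([ 7.96e-01, -5.00e-04,  3.14e-02]))] [(0.57, array([ 0.7909, -0.0132,  0.0191]))]
glaze_jar [(0.57, array([0.7505, 0.1023, 0.0676]))] [(0.74, array([0.7552, 0.1191, 0.0932]))]
loop_tool [(0.72, array([ 0.3522, -0.1987,  0.0122]))] [(0.54, array([ 0.3517, -0.1939,  0.0095]))]
brush [] [(0.54, array([0.5614, 0.4299, 0.0068]))]
rib [(0.76, array([ 0.7443, -0.2471,  0.003 ]))] [(0.74, array([ 0.7442, -0.2445,  0.0041]))]
cone_pack [(0.67, array([ 0.7889, -0.1333,  0.0109]))] [(0.67, array([ 0.7894, -0.1286,  0.0093]))]
tile_old1 [(0.87, array([ 0.4891, -0.4157,  0.0224]))] [(0.91, array([ 0.5019, -0.4121,  0.025 ]))]
```

View pics/w37.png

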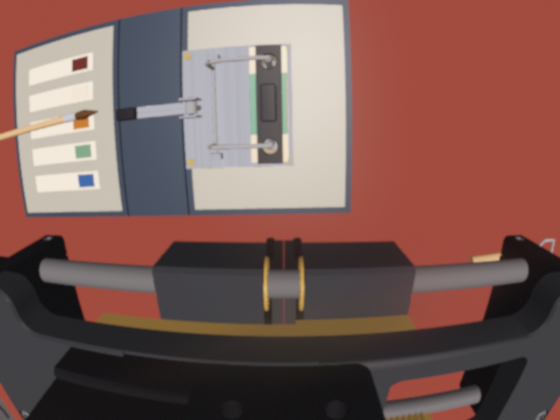

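View pics/s37c.png

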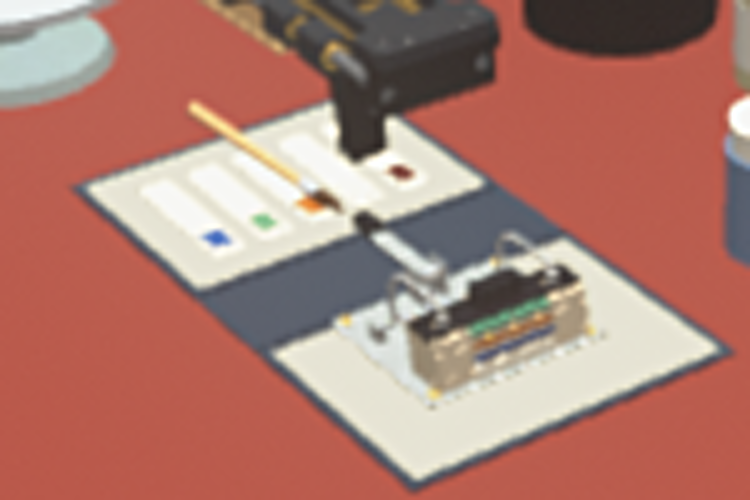

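View pics/s37.png

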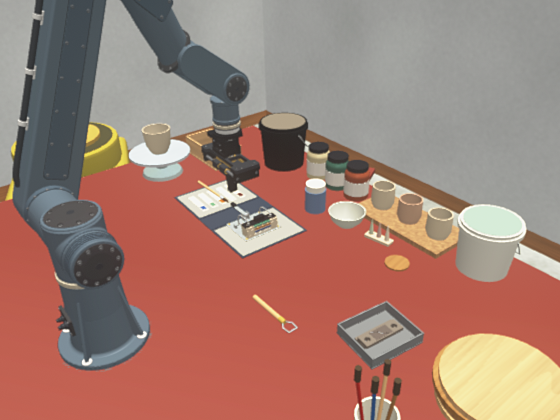

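```bash
python3 - <<'E'
from fit import *
w=cam("wrist"); c=w["img"][30:190,175:305]; cv2.imwrite("pics/c37.png",cv2.resize(c,None,fx=4.4,fy=3.7,interpolation=cv2.INTER_CUBIC)[:,:,::-1])
g=plane(w,(269,102.5),.059); print("grip top",g.round(4)); R2=np.array([[.0348,.9994],[-.9994,.0348]]); print("in file mm",(R2@(g[:2]-F)*1e3).round(1))
print("lever tip",plane(w,(127,114),.0295), "expected", (F+.152*np.array([.0348,.9994])))
E
```

```text
grip top [0.5446 0.1282 0.059 ]
in file mm [-0.1  1.8]
lever tip [0.55091904 0.27875029 0.0295    ] expected [0.5516896 0.2801088]
```

View pics/c37.png

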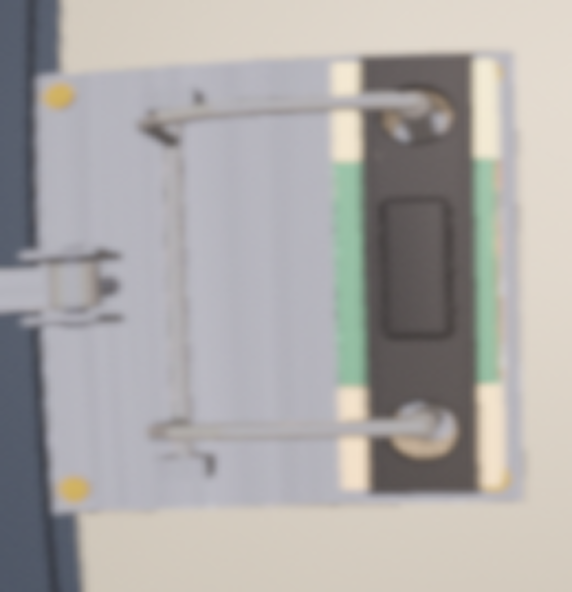

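All is in place and the gripper is clear, so I'm handing in.

```bash
python3 - <<'E'
from rig import robot
print(robot.hand_in())
E
```

```text
the job is handed in; nothing more can be done
None
```

The glaze sample file is up to date and the job was handed in at about 69 s of the 210 s allowed. `hand_in()` gives no verdict.

- **What I did:** I lifted the lever by its tip so the arches opened, set the bar aside, and stacked both old tiles in the reject tray. All four glazed tiles were present. I threaded them in the order white, blue, amber, green, put the bar back on top, and pressed the lever down. The white tile was first gripped too shallowly, so I set it down and gripped it again. The green tile was found about 5 cm from its first place and was measured again before I picked it up.

- **Last checks:**
  - **Stack:** the wrist and side views show it flat under the bar. The bar's grip is within about 2 mm of the midpoint between the posts.
  - **Lever and arches:** the last press met the lever's lower stop (29.7 mm, 19.5 N). The arches rest on the post tops, and the lever tip is within about 2 mm of its expected down position.
  - **Old tiles:** both were seen in the tray after I placed them, and the last side view still shows tile there.
  - **Other objects:** all six were within about 5 mm of where they were first seen.
  - **Gripper:** closed and clear of everything.

- **Not fully confirmed:** the final side picture gave no detection for the brush, so its check rests on the top camera alone, which put it about 2 mm from its start. For the trimming tool the top camera had no starting detection, so only the side view compares before and after. I read the lever and arch positions from pictures and contact force, not as joint angles.

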